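# Wind the soap press down with a rod through its screw eye

## Task

Slide the shank of the wooden-handled steel rod through the loop of the screw eye on top of the small soap press and use it to turn the eye clockwise, seen from above, until the pressing plate holds the soap bar firmly without crushing it. Then draw the rod out and lay it flat on the table clear of the press, leaving the soap held. Turn the eye with the rod only, not with the fingers.

Things in the scene. Friction and masses are not known exactly. Their poses are not given: they have to be found in the camera images.
- press: Fixed screw press: wooden foot 110 x 150 x 18 mm, two pillars 58 mm left and right of its middle, grey bridge 30 mm wide (x), 142 mm long (y), top 98 mm above the table; nut boss and pillar caps reach 108 mm. Under the bridge an aluminium pressing plate runs on the pillars, sinks 9 mm per rad of the eye and stays where left. Origin under the foot's middle, on the table; its z is the screw axis.
- eye: Upright steel screw eye, turning at constant height on the press's axis. Its loop is a barrel with rounded lips, 34 mm long, 14 mm clear bore, 27 mm outside; the bore is level, along the eye's own x axis, open at both ends. Origin: centre of the bore, 140 mm above the table. Clockwise from above (yaw decreasing) tightens. The rod has about 0.2 rad of play in the bore either way.
- soap: Cream soap bar 42 x 63 x 26 mm on a wooden rest in the press, 1 to 7 mm below the plate at the start. Origin: centre of its underside, 22 to 26 mm above the table. Free turning of the eye takes about 0.27 N m about the screw axis; each newton of squeeze on the soap adds 0.009 N m. 8 to 26 N is right: stop at about 0.4 N m, 1.5 times the free torque. Over 34 N crushes the soap.
- rod: Turning rod, 180 mm long, 90 g, lying on the table: a flat-sided dark wooden handle 90 mm long, 16 mm wide, 14 mm high, and a round steel shank 8 mm thick, 90 mm long, with a round end. Origin: on the underside, below the shoulder where handle and shank meet; x points along the shank to its tip, the handle reaches to x = -90 mm; z up. The centre line is 7 mm above the origin.
- rod_tip (a point): Tip of the rod's steel shank, on the centre line, 90 mm from the shoulder.
- rod_mid (a point): Middle of the rod's steel shank, on the centre line, 45 mm from the shoulder and from the tip.
Mind the look-alikes: they are no part of the job. What is shaped like the soap but orange or pink is not meant.

How it is judged:
On the way, in this order (a step that is already met when the one before it is completed fails the run):
1. the rod's shank is right through the loop (distance between rod_mid and eye below 0.034 m and y of rod_mid in the frame of eye between -0.009 and 0.009 m and z of rod_mid in the frame of eye between -0.007 and 0.007 m and (x of rod_tip in the frame of eye above 0.018 m or x of rod_tip in the frame of eye below -0.018 m)), for 0.2 s.
2. with the rod still in the loop, the plate squeezes the soap with 8 to 26 N (distance between rod_mid and eye below 0.038 m and contact force between press and soap between 8 and 26 N), for 0.2 s.
At the end, for the whole second after the job is handed in: The plate squeezes the soap with 8 to 26 N; the rod is out of the loop and lies at rest, handle flat on the table, right way up, its shoulder and its tip more than 90 mm from the screw axis (contact force between press and soap between 8 and 26 N and height (world z) of rod below 0.01 m and angle between rod's own z axis and vertical below 0.1 rad and horizontal distance between each of rod_tip, rod and press above 0.09 m and linear speed of rod below 0.02 m/s); the robot touches nothing.
It fails at once if the soap is crushed: the plate squeezes it with more than 34 N (contact force between press and soap above 34 N).
It fails at once if the fingers push on the screw eye (more than 3 N) (contact force between the fingers and eye above 3 N).
It also fails if it takes over 72 s, if anything falls off the work surface, if the arm or the gripper's body presses on something with over 40 N, if the wrist force passes 120 N, or if a joint passes its speed limit or range.

## Robot

A 7-joint arm with a two-finger parallel gripper is mounted at the origin on a cart in front of the work surface, level with it; the furniture and walls round the work are solid. World frame = base frame: x ahead of the robot, y to its left, z up, the work surface at z = 0. Lengths are in m, angles in rad, forces in N, time in s.
With the tool pointing down it reaches from about 0.35 to 0.9 m from the base axis. Payload 8.1 kg.
Tool frame: the origin (TCP) lies midway between the tips of the shut fingers; the grasp point (between the pads) lies 19 mm behind it; z points along the fingers, y is the line along which they close (so a half turn about z gives the same grasp; the last joint's range is limited). The gripper opens to 92 mm and grips with 3 to 60 N. Pads are 19 mm wide; open, the fingers measure 130 mm over their backs; the gripper's body (75 mm by 190 mm) begins 47 mm behind the grasp point.
Start: joints at [1.067, 0.434, 0.025, 1.573, -0.012, 1.134, -0.075], TCP at [0.244, -0.575, 0.227] pointing down, gripper open.
Joint ranges: [-2.62, 2.62], [-0.44, 2.09], [-1.27, 1.32], [0.08, 2.57], [-1.32, 4.46], [0.12, 2], [-2.74, 2.74]. Speed limits (rad/s): [2.22, 2.22, 3.01, 3.01, 3.14, 3.14, 3.14].

## Interface

Orientations are given as a rotation vector (axis times angle).
In Python, from cell import arm gives the robot as it stands.
- The arm moves only by the tool arm_command, never from a script. Its arguments are lists of equal length, an entry for each row: "dp": the shift along the tool's x, y, z in units of 25 mm (1.0 is 25 mm), a list of three; "angular": the turn, a rotation vector about the tool's x, y, z in units of 0.15 rad (1.0 is 0.15 rad), a list of three; "claw": the opening, from 0 (shut) to 1 (fully open). In form: {"dp": [[x, y, z], ...], "angular": [[rx, ry, rz], ...], "claw": [claw, ...]}. A call has 1 to 10 rows; each row shifts and turns the commanded pose from where the row before left it, along the tool's axes as they then stand; what a row does not reach is not made up. A row lasts 1/10 s, in which the tool goes at most 50 mm and 8.59 degrees, less where a joint would pass 70% of its speed; a pose out of reach is approached as far as the arm can. A call with a number of a shift or a turn outside -1 to 1 is refused whole. A call with a gripper value outside its range is refused whole. The fingers move at their own pace and stop on an object; "force" is the grip in N (left out, the last holds). Time passes only in rows, so rows that do not move let the fingers close. It gives the time, the measured TCP pose, the force, the opening and the grip force at its end, in the units of the state.
- arm.observe(): the state, without advancing time (a new reading comes with each control period).
- arm.get_image(name): name is "side" or "top" or "wrist"; returns a dict with "frame" (384x512x3 uint8, red, green, blue), "z_map" (384x512 float32, m along the optical axis (not along the pixel's ray), 0 where there is no reading), "K" (3x3 intrinsics, pixels), "k1" (the pictures are not rectified: a ray, as slopes to the right and down, at radius r is drawn at 1 + k1 r^2 times it, then the intrinsics apply), "R" (3x3) and "t" (3): a world point X has camera coordinates R X + t. Camera axes: x right, y down, z forward; pixel columns grow to the right and rows downward; lengths in m; the calibration is good to about 2 mm. A picture is of the moment at which its call begins.
- arm.sign_off(): hands the job in; it is judged then, once.
The state is a dict: "clock": time; "joints": joint angles; "dq": joint speeds; "joint_efforts": joint torques, N m; "position": TCP position; "ee_rot": TCP orientation; "force": force on the tool from outside, world axes, zero at the start; "ft_torque": the same for the moment, N m; "width": opening from 0.0 (shut) to 1.0 (fully open); "gripper_force": force on a finger pad.
Only numpy, scipy, OpenCV 4.12 (cv2) and the standard library are available. Lean on these libraries where they do the work, as an engineer would, in place of code of your own. Each camera call takes 0.05 s, during which the arm holds its last target. There are 200 camera calls.

## Working session

There is one attempt and no reset: what is moved stays moved. The work goes in short steps, Python scripts to look and compute and a tool call to move; the robot and the scene stay as the last step left them, time stands still between calls to the robot, and variables do not carry over. Pictures are saved under pics/ and viewed, at most 10 in all, crops included, and the job is handed in when it is done.

Besides the shell and the picture viewer there is one more tool, called by a JSON object that holds its "fn" and its "kwargs". arm_command: Moves the arm, as the interface text tells. Its arguments: {"type":"object","properties":{"dp":{"type":"array","items":{"type":"array","items":{"type":"number"}}},"angular":{"type":"array","items":{"type":"array","items":{"type":"number"}}},"claw":{"type":"array","items":{"type":"number"}},"force":{"type":"number"}},"required":["dp","angular","claw"]}

```bash
ls; mkdir -p pics; cat > h.py <<'E'
import numpy as np, cv2, pickle
from scipy.spatial.transform import Rotation as Ro
def grab(arm,n,f=None):
    im=arm.get_image(n)
    pickle.dump(im,open(f'{n}.pkl','wb'))
    if f: cv2.imwrite('pics/'+f,im['frame'][:,:,::-1])
    return im
def load(n): return pickle.load(open(f'{n}.pkl','rb'))
def slopes(im,uv):
    K=im['K'];uv=np.atleast_2d(np.array(uv,float))
    d=np.stack([(uv[:,0]-K[0,2])/K[0,0],(uv[:,1]-K[1,2])/K[1,1]],1)
    s=d.copy()
    for _ in range(30): s=d/(1+im['k1']*(s**2).sum(1,keepdims=True))
    return s
def plane(im,uv,z):
    s=slopes(im,uv);D=np.c_[s,np.ones(len(s))]@im['R'];C=-im['R'].T@im['t']
    return C+D*((z-C[2])/D[:,2])[:,None]
def deproj(im,uv):
    uv=np.atleast_2d(np.array(uv));s=slopes(im,uv)
    Z=im['z_map'][uv[:,1].astype(int),uv[:,0].astype(int)][:,None]
    return (np.c_[s,np.ones(len(s))]*Z-im['t'])@im['R']
def proj(im,X):
    c=np.atleast_2d(X)@im['R'].T+im['t'];s=c[:,:2]/c[:,2:];s=s*(1+im['k1']*(s**2).sum(1,keepdims=True))
    return s*[im['K'][0,0],im['K'][1,1]]+[im['K'][0,2],im['K'][1,2]]
E
python3 - <<'E'
from h import *
from cell import arm
s=arm.observe();print(s)
a=grab(arm,'top');b=grab(arm,'side')
cv2.imwrite('pics/a.png',np.vstack([a['frame'],b['frame']])[:,:,::-1][:, :] if 0 else cv2.resize(np.hstack([a['frame'],b['frame']])[:,:,::-1],(800,300)))
cv2.imwrite('pics/top0.png',a['frame'][:,:,::-1]);cv2.imwrite('pics/side0.png',b['frame'][:,:,::-1])
for i in (a,b): print(i['K'],i['k1'],-i['R'].T@i['t'],i['R'])
E
```

```text
pics
{'clock': 0.0, 'joints': array([ 1.06736484,  0.43522194,  0.02497226,  1.57410066, -0.01158394,
        1.13398757, -0.07513009]), 'dq': array([ 7.52414487e-04,  7.99785190e-04, -1.57371332e-05,  1.77244157e-04,
        1.85983701e-03,  8.63798724e-04, -1.40807656e-03]), 'joint_efforts': array([-4.69434667e-05, -6.67845654e+01,  9.84241515e-01, -3.14465153e+01,
       -6.07768586e-02,  4.28887631e-02,  1.23529690e-04]), 'position': array([ 0.24360843, -0.57501481,  0.22594424]), 'ee_rot': array([-3.07726673e+00, -6.24976718e-01,  7.30715033e-04]), 'force': array([0.89942634, 0.10087544, 0.04520174]), 'ft_torque': array([-0.00737383,  0.02078105, -0.00315172]), 'gripper_force': 0.0, 'width': 0.9956797308753633}
[[465.44136814   0.         256.30979835]
 [  0.         465.44136814 196.12095223]
 [  0.           0.           1.        ]] -0.097223498598308 [ 0.33660029 -0.06683863  1.18407881] [[-1.44831647e-04 -9.99990490e-01 -4.35874564e-03]
 [-9.90894779e-01  7.30366380e-04 -1.34636558e-01]
 [ 1.34638461e-01  4.29955867e-03 -9.90885462e-01]]
[[485.46251297   0.         246.68739103]
 [  0.         485.46251297 193.78356518]
 [  0.           0.           1.        ]] -0.10921984767396503 [-0.22133921  0.39501743  1.0017644 ] [[-5.36999059e-01 -8.43582756e-01  3.79556254e-04]
 [-6.21115735e-01  3.95078799e-01 -6.76851525e-01]
 [ 5.70830320e-01 -3.63704380e-01 -7.36119467e-01]]
```

View pics/top0.png

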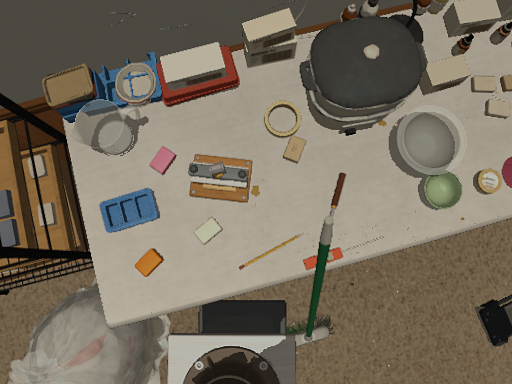

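View pics/side0.png

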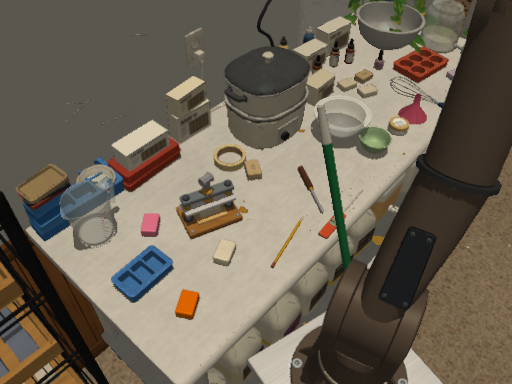

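The top view shows the press at (220,178) with its eye at about (217,170). The dark-handled rod runs from (342,175) to about (327,222), next to a green brush.

Rod candidates in the top view:
- Dark wooden handle with steel shank at (338,195): this matches the description.
- Yellow pencil at (270,250): no.
- Green brush at (320,270): no.

Soap candidates are cream at (208,231), pink at (162,160) and orange at (149,262), all loose on the table. The soap I want is inside the press at (220,180).

```bash
python3 - <<'E'
from h import *
a=load('top');b=load('side')
c1=cv2.resize(a['frame'][160:240,300:380],(390,390),interpolation=cv2.INTER_CUBIC)
c2=cv2.resize(a['frame'][140:220,175:265],(400,390),interpolation=cv2.INTER_CUBIC)
c3=cv2.resize(b['frame'][155:245,165:255],(390,390),interpolation=cv2.INTER_CUBIC)
c4=cv2.resize(b['frame'][155:225,285:345],(390,390),interpolation=cv2.INTER_CUBIC)
cv2.imwrite('pics/crop.png',cv2.resize(np.vstack([np.hstack([c1,c2]),np.hstack([c3,cv2.resize(c4,(400,390))])]),(600,600))[:,:,::-1])
for n,uv in [('brushtip',(327,225)),('brushmid',(320,270)),('brushend',(310,330)),('rodh',(339,188)),('sh',(331,212)),('eye',(217,170)),('bridge',(205,172)),('bridge2',(230,175)),('foot',(200,160))]: print(n,uv,deproj(a,uv)[0].round(3))
E
```

```text
brushtip (327, 225) [ 0.396 -0.188  0.366]
brushmid (320, 270) [ 0.313 -0.204  0.14 ]
brushend (310, 330) [ 0.089 -0.248 -0.484]
rodh (339, 188) [ 0.516 -0.272  0.016]
sh (331, 212) [ 0.455 -0.251  0.01 ]
eye (217, 170) [0.536 0.026 0.152]
bridge (205, 172) [0.542 0.059 0.101]
bridge2 (230, 175) [0.535 0.    0.099]
foot (200, 160) [0.589 0.083 0.017]
```

View pics/crop.png

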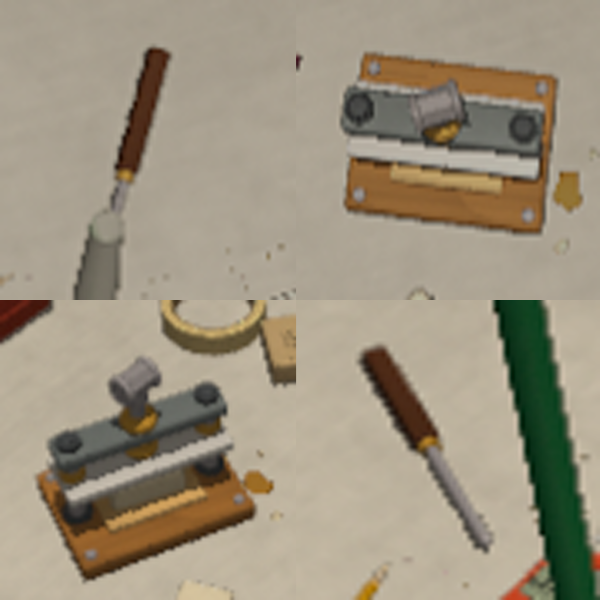

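The crop confirms the rod, with its handle at z≈0.015 and the whole shank visible in the side view. The broom leans over the table edge, and its tip partly covers the shank from above, so I have to avoid it. The eye's loop lies roughly along world y. Next I'll measure these.

```bash
python3 - <<'E'
from h import *
def pts(im,m):
    v,u=np.nonzero(m); return deproj(im,np.c_[u,v])
for n,(r0,r1,c0,c1) in {'top':(165,225,320,355),'side':(160,220,292,330)}.items():
    im=load(n);f=im['frame'];hsv=cv2.cvtColor(f,cv2.COLOR_RGB2HSV).astype(int)
    m=np.zeros(f.shape[:2],bool);m[r0:r1,c0:c1]=True
    h=m&((hsv[...,0]<15)|(hsv[...,0]>170))&(hsv[...,1]>110)&(hsv[...,2]<140)
    nn,l,st,_=cv2.connectedComponentsWithStats(h.astype(np.uint8));h=l==1+np.argmax(st[1:,4])
    P=pts(im,h); v,u=np.nonzero(h); Q=plane(im,np.c_[u,v],0.010)
    for S in (P,Q):
        c=S[:,:2].mean(0);w=np.linalg.svd(S[:,:2]-c)[2][0];w*=-np.sign(w[0]); t=(S[:,:2]-c)@w
        print(n,len(P),'c',S.mean(0).round(4),'yaw',np.degrees(np.arctan2(w[1],w[0])).round(1),'ends',(c+w*t.min()).round(4),(c+w*t.max()).round(4))
# shank tip in side
im=load('side');print('tip side',plane(im,[[330,155+548*70/600*2-70]] if 0 else [[285+(487-298)*60/302, 155+(548-300)*70/300]],0.007))
# broom
im=load('top');f=im['frame'];Z=deproj(im,np.stack(np.meshgrid(np.arange(512),np.arange(384)),-1).reshape(-1,2)).reshape(384,512,3)
for v in range(210,345,8):
    r=[u for u in range(295,345) if Z[v,u,2]>0.05 ]
    if r: print(v,r[0],r[-1],Z[v,r[0]:r[-1]+1].mean(0).round(3),Z[v,r[0]:r[-1]+1,2].max().round(3))
# press
reg=Z[135:210,170:270].reshape(-1,3)
for lo,hi in [(.125,.16),(.094,.104),(.104,.112),(.01,.022)]:
    s=reg[(reg[:,2]>lo)&(reg[:,2]<hi)];c,sz,a=cv2.minAreaRect((s[:,:2]*1000).astype(np.float32));print(lo,len(s),s.mean(0).round(4),c,sz,a)
im=load('side');Z=deproj(im,np.stack(np.meshgrid(np.arange(512),np.arange(384)),-1).reshape(-1,2)).reshape(384,512,3)
reg=Z[160:245,160:260].reshape(-1,3)
for lo,hi in [(.125,.16),(.094,.1),(.01,.022)]:
    s=reg[(reg[:,2]>lo)&(reg[:,2]<hi)];c,sz,a=cv2.minAreaRect((s[:,:2]*1000).astype(np.float32));print('side',lo,len(s),s.mean(0).round(4),c,sz,a)
E
```

```text
top 181 c [ 0.5141 -0.2702  0.0132] yaw 163.1 ends [ 0.5559 -0.2829] [ 0.4738 -0.258 ]
top 181 c [ 0.5146 -0.2708  0.01  ] yaw 163.1 ends [ 0.5563 -0.2835] [ 0.4738 -0.2584]
side 119 c [ 0.5112 -0.2689  0.0129] yaw 163.0 ends [ 0.5507 -0.281 ] [ 0.4724 -0.257 ]
side 119 c [ 0.5134 -0.2708  0.01  ] yaw 161.9 ends [ 0.5545 -0.2843] [ 0.4687 -0.2562]
tip side [[ 0.38144523 -0.2314286   0.007     ]]
218 325 332 [ 0.409 -0.191  0.365] 0.367
226 317 332 [ 0.399 -0.193  0.298] 1.184
234 321 332 [ 0.383 -0.192  0.326] 0.334
242 319 330 [ 0.369 -0.194  0.289] 0.297
250 318 329 [ 0.355 -0.198  0.247] 0.257
258 317 327 [ 0.339 -0.2    0.205] 0.215
266 316 325 [ 0.322 -0.203  0.157] 0.167
274 315 323 [ 0.303 -0.206  0.104] 0.113
282 317 319 [ 0.282 -0.21   0.053] 0.055
290 335 335 [ 0.337 -0.067  1.184] 1.184
298 334 334 [ 0.337 -0.067  1.184] 1.184
314 318 318 [ 0.337 -0.067  1.184] 1.184
0.125 162 [0.541  0.0289 0.1488] (541.9423217773438, 29.220108032226562) (25.499311447143555, 33.71931076049805) 15.7960786819458
0.094 460 [0.5406 0.0266 0.0982] (542.3392333984375, 29.636898040771484) (141.7020263671875, 30.152938842773438) 83.32451629638672
0.104 118 [0.5403 0.0303 0.1069] (540.052978515625, 29.856910705566406) (132.0738525390625, 22.833433151245117) 83.54071807861328
0.01 1198 [0.535  0.0288 0.0177] (545.7958984375, 59.13169860839844) (209.93621826171875, 110.31271362304688) 83.41654205322266
side 0.125 156 [0.5396 0.0308 0.1441] (542.7116088867188, 29.350997924804688) (25.194169998168945, 34.466209411621094) 15.815935134887695
side 0.094 303 [0.5404 0.0317 0.0971] (543.4400634765625, 29.676048278808594) (141.8312225341797, 33.884159088134766) 83.57447052001953
side 0.01 1102 [0.5419 0.0167 0.0173] (589.5538330078125, 11.991973876953125) (289.6464538574219, 313.13897705078125) 55.54112243652344
```

```bash
cat >> h.py <<'E'
def Rtool(yaw,lean):
    s=np.array([np.cos(yaw),np.sin(yaw),0]);k=np.array([0,0,1.])
    z=-np.cos(lean)*k+np.sin(lean)*s;y=np.cross(k,s);x=np.cross(y,z)
    return np.c_[x,y,z]
def plan(p0,R0,p1,R1,n):
    w=(R0.inv()*R1).as_rotvec()
    dp=[];
    for i in range(n):
        Ri=R0*Ro.from_rotvec(w*i/n); dp.append((Ri.inv().apply(p1-p0)/n/.025).round(2).tolist())
    print('n',n,'dp',dp,'ang',(w/n/.15).round(2).tolist(),'max',np.abs(dp).max().round(2),flush=True)
def now(arm):
    s=arm.observe();return s,s['position'],Ro.from_rotvec(s['ee_rot'])
E
python3 - <<'E'
from h import *
from cell import arm
s,p,R=now(arm)
T=Ro.from_matrix(Rtool(np.radians(163),np.radians(15)))
P=np.array([.513,-.270,.10])
plan(p,R,P,T,20)
im=load('top')
for uv in [(345,130),(320,115),(310,90),(365,40),(405,150)]: print(uv,deproj(im,uv)[0].round(3))
E
```

```text
n 20 dp [[0.73, -0.35, 0.25], [0.72, -0.38, 0.24], [0.71, -0.4, 0.24], [0.7, -0.42, 0.23], [0.69, -0.45, 0.22], [0.68, -0.47, 0.22], [0.66, -0.49, 0.21], [0.65, -0.51, 0.21], [0.63, -0.53, 0.2], [0.62, -0.55, 0.19], [0.6, -0.58, 0.19], [0.58, -0.59, 0.18], [0.56, -0.61, 0.18], [0.54, -0.63, 0.18], [0.52, -0.65, 0.17], [0.5, -0.67, 0.17], [0.48, -0.68, 0.17], [0.46, -0.7, 0.16], [0.44, -0.71, 0.16], [0.41, -0.73, 0.16]] ang [0.03, -0.08, 0.23] max 0.73
(345, 130) [ 0.656 -0.284  0.06 ]
(320, 115) [ 0.684 -0.217  0.092]
(310, 90) [ 0.732 -0.189  0.134]
(365, 40) [ 0.809 -0.3    0.24 ]
(405, 150) [ 0.602 -0.428  0.075]
```

{"fn": "arm_command", "kwargs": {"dp": [[0.73,-0.35,0.25],[0.72,-0.38,0.24],[0.71,-0.4,0.24],[0.7,-0.42,0.23],[0.69,-0.45,0.22],[0.68,-0.47,0.22],[0.66,-0.49,0.21],[0.65,-0.51,0.21],[0.63,-0.53,0.2],[0.62,-0.55,0.19]], "angular": [[0.03,-0.08,0.23],[0.03,-0.08,0.23],[0.03,-0.08,0.23],[0.03,-0.08,0.23],[0.03,-0.08,0.23],[0.03,-0.08,0.23],[0.03,-0.08,0.23],[0.03,-0.08,0.23],[0.03,-0.08,0.23],[0.03,-0.08,0.23]], "claw": [0.6,0.6,0.6,0.6,0.6,0.6,0.6,0.6,0.6,0.6]}}

```text
clock: 1.1
position: [0.3785, -0.4223, 0.1636]
ee_rot: [-3.114, -0.084, 0.198]
force: [0.7, 0.1, -0.2]
width: 0.6
gripper_force: 0.0
```

{"fn": "arm_command", "kwargs": {"dp": [[0.6,-0.58,0.19],[0.58,-0.59,0.18],[0.56,-0.61,0.18],[0.54,-0.63,0.18],[0.52,-0.65,0.17],[0.5,-0.67,0.17],[0.48,-0.68,0.17],[0.46,-0.7,0.16],[0.44,-0.71,0.16],[0.41,-0.73,0.16]], "angular": [[0.03,-0.08,0.23],[0.03,-0.08,0.23],[0.03,-0.08,0.23],[0.03,-0.08,0.23],[0.03,-0.08,0.23],[0.03,-0.08,0.23],[0.03,-0.08,0.23],[0.03,-0.08,0.23],[0.03,-0.08,0.23],[0.03,-0.08,0.23]], "claw": [0.6,0.6,0.6,0.6,0.6,0.6,0.6,0.6,0.6,0.6]}}

```text
clock: 2.1
position: [0.5129, -0.2697, 0.1016]
ee_rot: [-3.045, 0.451, 0.386]
force: [0.0, -0.3, -0.9]
width: 0.604
gripper_force: 0.0
```

{"fn": "arm_command", "kwargs": {"dp": [[0,0,0],[0,0,0]], "angular": [[0,0,0],[0,0,0]], "claw": [0.6,0.6]}}

```text
clock: 2.3
position: [0.5123, -0.2703, 0.1017]
ee_rot: [-3.046, 0.447, 0.386]
force: [-0.3, -0.2, -0.9]
width: 0.603
gripper_force: 0.0
```

```bash
python3 - <<'E'
from h import *
from cell import arm
s,p,R=now(arm);print(s['clock'],p,s['joints'].round(2),s['force'].round(1),s['width'])
T=Ro.from_matrix(Rtool(np.radians(163),np.radians(15)))
P=np.array([.513,-.270,.005])
print((R.inv()*T).as_rotvec().round(3))
plan(p,R,P,T,8)
im=grab(arm,'wrist','w1.png')
print(proj(im,[[.4707,-.2568,.007],[.3846,-.2305,.007],[.5567,-.283,.007]]).round(0))
E
```

```text
2.3 [ 0.51230601 -0.27034188  0.10174905] [ 0.31  0.63  0.11  1.6  -0.04  1.16 -1.43] [-0.3 -0.2 -0.9] 0.6028636265846272
[-0.001 -0.01   0.005]
n 8 dp [[0.12, -0.0, 0.47], [0.12, -0.0, 0.47], [0.12, -0.0, 0.47], [0.13, -0.0, 0.47], [0.13, -0.0, 0.47], [0.13, -0.0, 0.47], [0.13, -0.0, 0.47], [0.13, -0.0, 0.47]] ang [-0.0, -0.01, 0.0] max 0.47
[[255. 208.]
 [255. 271.]
 [256. 119.]]
```

View pics/w1.png

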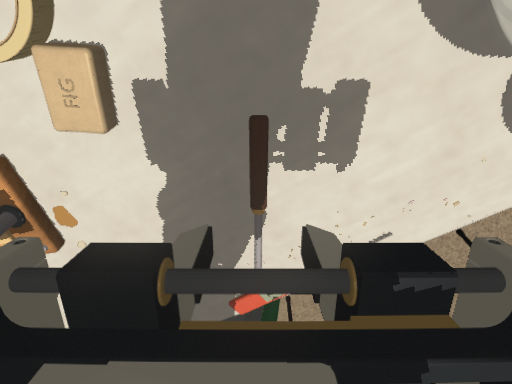

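The wrist view shows the handle from (259,115) to (258,208), centred between the fingers and within 1 mm of my estimate. I'll descend and grip.

{"fn": "arm_command", "kwargs": {"dp": [[0.12,0,0.47],[0.12,0,0.47],[0.12,0,0.47],[0.13,0,0.47],[0.13,0,0.47],[0.13,0,0.47],[0.13,0,0.47],[0.13,0,0.47],[0,0,0],[0,0,0]], "angular": [[0,-0.01,0],[0,-0.01,0],[0,-0.01,0],[0,-0.01,0],[0,-0.01,0],[0,-0.01,0],[0,-0.01,0],[0,-0.01,0],[0,0,0],[0,0,0]], "claw": [0.6,0.6,0.6,0.6,0.6,0.6,0.6,0.6,0.6,0.6]}}

```text
clock: 3.35
position: [0.5131, -0.2703, 0.0047]
ee_rot: [-3.041, 0.449, 0.403]
force: [-0.1, -0.4, 0.2]
width: 0.6
gripper_force: 0.0
```

{"fn": "arm_command", "kwargs": {"dp": [[0,0,0],[0,0,0],[0,0,0],[0,0,0],[0,0,0],[0,0,0],[0,0,0],[0,0,0]], "angular": [[0,0,0],[0,0,0],[0,0,0],[0,0,0],[0,0,0],[0,0,0],[0,0,0],[0,0,0]], "claw": [0,0,0,0,0,0,0,0], "force": 50}}

```text
clock: 4.15
position: [0.5132, -0.2704, 0.005]
ee_rot: [-3.041, 0.449, 0.402]
force: [-0.1, 0.6, 1.4]
width: 0.168
gripper_force: 49.9
```

Gripped at a width of about 15.5 mm. I'll plan the lift, rotation and transfer.

```bash
python3 - <<'E'
from h import *
from cell import arm
s,p,R0=now(arm)
A=p+[.005,-.01,.06]; B=np.array([.56,-.28,.30]);C=np.array([.55,.12,.30]);D=np.array([.494,.1995,.165])
plan(p,R0,A,R0,4);plan(A,R0,B,R0,12)
R1=Ro.from_rotvec([0,0,np.radians(-74.2+360-163)])*R0
plan(B,R0,B,R1,18)
plan(B,R1,C,R1,18);plan(C,R1,D,R1,10)
E
```

```text
n 4 dp [[-0.08, 0.08, -0.6], [-0.08, 0.08, -0.6], [-0.08, 0.08, -0.6], [-0.08, 0.08, -0.6]] ang [0.0, 0.0, 0.0] max 0.6
n 12 dp [[-0.08, -0.04, -0.79], [-0.08, -0.04, -0.79], [-0.08, -0.04, -0.79], [-0.08, -0.04, -0.79], [-0.08, -0.04, -0.79], [-0.08, -0.04, -0.79], [-0.08, -0.04, -0.79], [-0.08, -0.04, -0.79], [-0.08, -0.04, -0.79], [-0.08, -0.04, -0.79], [-0.08, -0.04, -0.79], [-0.08, -0.04, -0.79]] ang [0.0, 0.0, 0.0] max 0.79
n 18 dp [[0.0, 0.0, 0.0], [0.0, 0.0, 0.0], [0.0, 0.0, 0.0], [0.0, 0.0, 0.0], [0.0, 0.0, 0.0], [0.0, 0.0, 0.0], [0.0, 0.0, 0.0], [0.0, 0.0, 0.0], [0.0, 0.0, 0.0], [0.0, 0.0, 0.0], [0.0, 0.0, 0.0], [0.0, 0.0, 0.0], [0.0, 0.0, 0.0], [0.0, 0.0, 0.0], [0.0, 0.0, 0.0], [0.0, 0.0, 0.0], [0.0, 0.0, 0.0], [0.0, 0.0, 0.0]] ang [-0.21, -0.0, -0.77] max 0.0
n 18 dp [[0.83, 0.22, -0.22], [0.83, 0.22, -0.22], [0.83, 0.22, -0.22], [0.83, 0.22, -0.22], [0.83, 0.22, -0.22], [0.83, 0.22, -0.22], [0.83, 0.22, -0.22], [0.83, 0.22, -0.22], [0.83, 0.22, -0.22], [0.83, 0.22, -0.22], [0.83, 0.22, -0.22], [0.83, 0.22, -0.22], [0.83, 0.22, -0.22], [0.83, 0.22, -0.22], [0.83, 0.22, -0.22], [0.83, 0.22, -0.22], [0.83, 0.22, -0.22], [0.83, 0.22, -0.22]] ang [0.0, 0.0, 0.0] max 0.83
n 10 dp [[0.5, -0.13, 0.43], [0.5, -0.13, 0.43], [0.5, -0.13, 0.43], [0.5, -0.13, 0.43], [0.5, -0.13, 0.43], [0.5, -0.13, 0.43], [0.5, -0.13, 0.43], [0.5, -0.13, 0.43], [0.5, -0.13, 0.43], [0.5, -0.13, 0.43]] ang [0.0, 0.0, 0.0] max 0.5
```

{"fn": "arm_command", "kwargs": {"dp": [[-0.08,0.08,-0.6],[-0.08,0.08,-0.6],[-0.08,0.08,-0.6],[-0.08,0.08,-0.6]], "angular": [[0,0,0],[0,0,0],[0,0,0],[0,0,0]], "claw": [0,0,0,0]}}

```text
clock: 4.55
position: [0.519, -0.2811, 0.0669]
ee_rot: [-3.042, 0.449, 0.4]
force: [0.5, -0.4, -1.2]
width: 0.166
gripper_force: 49.9
```

{"fn": "arm_command", "kwargs": {"dp": [[-0.1,-0.05,-0.95],[-0.1,-0.05,-0.95],[-0.1,-0.05,-0.95],[-0.1,-0.05,-0.95],[-0.1,-0.05,-0.95],[-0.1,-0.05,-0.95],[-0.1,-0.05,-0.95],[-0.1,-0.05,-0.95],[-0.1,-0.05,-0.95],[-0.1,-0.05,-0.95]], "angular": [[0,0,0],[0,0,0],[0,0,0],[0,0,0],[0,0,0],[0,0,0],[0,0,0],[0,0,0],[0,0,0],[0,0,0]], "claw": [0,0,0,0,0,0,0,0,0,0]}}

```text
clock: 5.55
position: [0.5577, -0.2802, 0.3034]
ee_rot: [-3.042, 0.449, 0.4]
force: [0.6, 0.1, -1.6]
width: 0.168
gripper_force: 49.9
```

{"fn": "arm_command", "kwargs": {"dp": [[0,0,0],[0,0,0],[0,0,0],[0,0,0],[0,0,0],[0,0,0],[0,0,0],[0,0,0],[0,0,0]], "angular": [[-0.21,0,-0.77],[-0.21,0,-0.77],[-0.21,0,-0.77],[-0.21,0,-0.77],[-0.21,0,-0.77],[-0.21,0,-0.77],[-0.21,0,-0.77],[-0.21,0,-0.77],[-0.21,0,-0.77]], "claw": [0,0,0,0,0,0,0,0,0]}}

```text
clock: 6.45
position: [0.5577, -0.2801, 0.3023]
ee_rot: [2.786, 1.159, -0.366]
force: [-0.1, 0.1, -1.4]
width: 0.166
gripper_force: 49.9
```

{"fn": "arm_command", "kwargs": {"dp": [[0,0,0],[0,0,0],[0,0,0],[0,0,0],[0,0,0],[0,0,0],[0,0,0],[0,0,0],[0,0,0]], "angular": [[-0.21,0,-0.77],[-0.21,0,-0.77],[-0.21,0,-0.77],[-0.21,0,-0.77],[-0.21,0,-0.77],[-0.21,0,-0.77],[-0.21,0,-0.77],[-0.21,0,-0.77],[-0.21,0,-0.77]], "claw": [0,0,0,0,0,0,0,0,0]}}

```text
clock: 7.35
position: [0.5575, -0.2802, 0.3023]
ee_rot: [1.737, 2.342, -0.228]
force: [0.6, 0.1, -1.4]
width: 0.167
gripper_force: 49.9
```

```bash
python3 - <<'E'
from h import *
from cell import arm
s,p,R=now(arm);print(s['clock'],p,s['joints'].round(2),s['force'].round(1),s['width'])
R1=Ro.from_matrix(Rtool(np.radians(-74.2),np.radians(15)))
print((R.inv()*R1).as_rotvec().round(3))
C=np.array([.55,.12,.30]);D=np.array([.494,.1995,.165])
plan(p,R,C,R1,18);plan(C,R1,D,R1,10)
E
```

```text
7.35 [ 0.55748463 -0.2802176   0.3023465 ] [ 0.47  0.3  -0.3   1.62  0.36  1.12  0.35] [ 0.6  0.1 -1.4] 0.16737649133784857
[0.009 0.005 0.017]
n 18 dp [[0.83, 0.24, -0.22], [0.83, 0.24, -0.22], [0.83, 0.24, -0.22], [0.83, 0.24, -0.22], [0.83, 0.24, -0.22], [0.83, 0.24, -0.22], [0.83, 0.24, -0.22], [0.83, 0.24, -0.22], [0.83, 0.24, -0.22], [0.83, 0.23, -0.22], [0.83, 0.23, -0.22], [0.83, 0.23, -0.22], [0.83, 0.23, -0.22], [0.83, 0.23, -0.22], [0.83, 0.23, -0.22], [0.83, 0.23, -0.22], [0.83, 0.23, -0.22], [0.83, 0.23, -0.22]] ang [0.0, 0.0, 0.01] max 0.83
n 10 dp [[0.49, -0.13, 0.43], [0.49, -0.13, 0.43], [0.49, -0.13, 0.43], [0.49, -0.13, 0.43], [0.49, -0.13, 0.43], [0.49, -0.13, 0.43], [0.49, -0.13, 0.43], [0.49, -0.13, 0.43], [0.49, -0.13, 0.43], [0.49, -0.13, 0.43]] ang [0.0, 0.0, 0.0] max 0.49
```

{"fn": "arm_command", "kwargs": {"dp": [[0.83,0.24,-0.22],[0.83,0.24,-0.22],[0.83,0.24,-0.22],[0.83,0.24,-0.22],[0.83,0.24,-0.22],[0.83,0.24,-0.22],[0.83,0.24,-0.22],[0.83,0.24,-0.22],[0.83,0.24,-0.22]], "angular": [[0,0,0.01],[0,0,0.01],[0,0,0.01],[0,0,0.01],[0,0,0.01],[0,0,0.01],[0,0,0.01],[0,0,0.01],[0,0,0.01]], "claw": [0,0,0,0,0,0,0,0,0]}}

```text
clock: 8.25
position: [0.5551, -0.0791, 0.3014]
ee_rot: [1.759, 2.325, -0.225]
force: [0.4, 0.5, -1.8]
width: 0.168
gripper_force: 49.9
```

{"fn": "arm_command", "kwargs": {"dp": [[0.83,0.23,-0.22],[0.83,0.23,-0.22],[0.83,0.23,-0.22],[0.83,0.23,-0.22],[0.83,0.23,-0.22],[0.83,0.23,-0.22],[0.83,0.23,-0.22],[0.83,0.23,-0.22],[0.83,0.23,-0.22]], "angular": [[0,0,0],[0,0,0],[0,0,0],[0,0,0],[0,0,0],[0,0,0],[0,0,0],[0,0,0],[0,0,0]], "claw": [0,0,0,0,0,0,0,0,0]}}

```text
clock: 9.15
position: [0.5521, 0.1209, 0.3006]
ee_rot: [1.759, 2.325, -0.225]
force: [1.2, -0.5, -1.6]
width: 0.167
gripper_force: 49.9
```

{"fn": "arm_command", "kwargs": {"dp": [[0.49,-0.13,0.43],[0.49,-0.13,0.43],[0.49,-0.13,0.43],[0.49,-0.13,0.43],[0.49,-0.13,0.43],[0.49,-0.13,0.43],[0.49,-0.13,0.43],[0.49,-0.13,0.43],[0.49,-0.13,0.43],[0.49,-0.13,0.43]], "angular": [[0,0,0],[0,0,0],[0,0,0],[0,0,0],[0,0,0],[0,0,0],[0,0,0],[0,0,0],[0,0,0],[0,0,0]], "claw": [0,0,0,0,0,0,0,0,0,0]}}

```text
clock: 10.15
position: [0.4968, 0.1973, 0.1624]
ee_rot: [1.759, 2.325, -0.227]
force: [-0.6, -0.5, -1.6]
width: 0.164
gripper_force: 49.9
```

```bash
python3 - <<'E'
from h import *
from cell import arm
s,p,R=now(arm);print(s['clock'],p,s['joints'].round(2),s['force'].round(1),s['ft_torque'].round(2))
R1=Ro.from_matrix(Rtool(np.radians(-74.2),np.radians(15)))
print((R.inv()*R1).as_rotvec().round(3))
t=grab(arm,'top');b=grab(arm,'side')
hc=p+[0,0,.002];sd=np.array([.272,-.962,0]);
for im in(t,b): print(proj(im,[hc,hc+.045*sd,hc+.135*sd,[.5423,.0293,.14]]).round(1))
def crop(im,c,r=64): 
    u,v=c; return cv2.resize(im['frame'][v-r:v+r,u-r:u+r],(400,400),interpolation=cv2.INTER_CUBIC)
cv2.imwrite('pics/pre.png',np.hstack([crop(t,(190,170)),crop(b,(190,180))])[:,:,::-1])
E
```

```text
10.15 [0.49680611 0.19726008 0.16239539] [-0.29  0.44 -0.49  1.82  0.5   1.1  -0.75] [-0.6 -0.5 -1.6] [0.37 0.02 0.02]
[ 0.008  0.005 -0.001]
[[140.  186.6]
 [159.4 181.1]
 [198.2 170.3]
 [216.2 168.5]]
[[150.3 212.5]
 [165.  201.5]
 [193.  180.7]
 [205.6 179.5]]
```

View pics/pre.png

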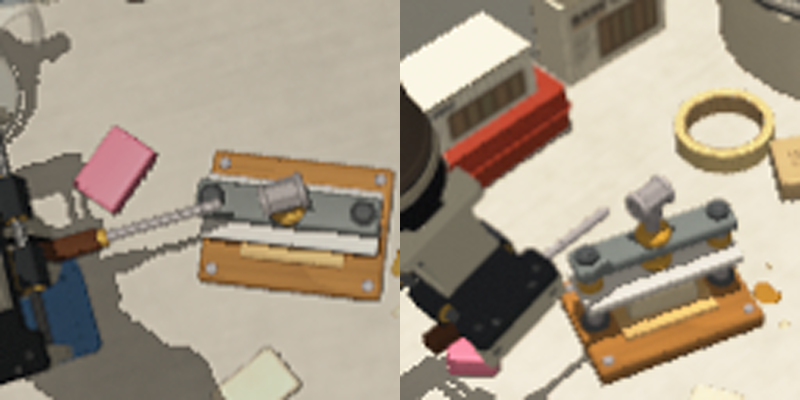

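Top view: the tip is at about (197,171) against a predicted (198,170). In the side view it's at (192,183.5) against (193,181), so the rod may droop slightly. I'll measure the shank line from depth.

```bash
cat > shank.py <<'E'
from h import *
def shank(im,hc,sd,lat=.012):
    Z=deproj(im,np.stack(np.meshgrid(np.arange(512),np.arange(384)),-1).reshape(-1,2))
    d=Z-hc;x=d@sd;n=np.cross([0,0,1],sd);y=d@n
    m=(x>.055)&(x<.15)&(abs(y)<lat)&(abs(d[:,2])<.02)
    return x[m],y[m],d[m,2]
def report(im,hc,sd,name):
    x,y,z=shank(im,hc,sd)
    py=np.polyfit(x,y,1);pz=np.polyfit(x,z,1)
    print(name,len(x),'xmax',x.max().round(4),'lat@.06,.135',np.polyval(py,[.06,.135]).round(4),'surfz',np.polyval(pz,[.06,.135]).round(4),'slopes',py[0].round(3),pz[0].round(3))
E
python3 - <<'E'
from shank import *
from cell import arm
s,p,R=now(arm);hc=p+[0,0,.002];sd=np.array([.272,-.962,0])
for n in('top','side'): report(load(n),hc,sd,n)
for n in('top','side'):
    im=load(n);Z=deproj(im,np.stack(np.meshgrid(np.arange(512),np.arange(384)),-1).reshape(-1,2))
    d=Z-[.5423,.0293,.14];x=d@sd;y=d@np.cross([0,0,1],sd)
    m=(abs(x)<.02)&(abs(y)<.02)&(d[:,2]>-.012);print(n,'eye top z',np.percentile(d[m,2],[90,97,100]).round(4))
    for lo,hi in((-.02,-.012),(-.012,-.006),(-.006,0),(0,.006),(.006,.012),(.012,.02)):
        q=m&(x>lo)&(x<hi);print(lo,q.sum(),d[q,2].max().round(4),y[q].mean().round(4),y[q].min().round(4),y[q].max().round(4),x[q].min().round(4),x[q].max().round(4))
E
```

```text
top 122 xmax 0.1314 lat@.06,.135 [-0.0007  0.0003] surfz [0.0041 0.0041] slopes 0.013 0.0
side 86 xmax 0.1299 lat@.06,.135 [-0.0008 -0.0011] surfz [0.0004 0.001 ] slopes -0.004 0.008
top eye top z [0.0131 0.0152 0.0185]
-0.02 25 0.015 -0.0016 -0.0121 0.0114 -0.0169 -0.0123
-0.012 29 0.0154 -0.0011 -0.0102 0.0114 -0.0119 -0.006
-0.006 27 0.0136 -0.0012 -0.0111 0.0107 -0.0058 -0.0002
0 27 0.0131 -0.0008 -0.0111 0.0112 0.0001 0.0057
0.006 28 0.0152 -0.0016 -0.0104 0.0093 0.006 0.012
0.012 26 0.0185 -0.0011 -0.0124 0.0123 0.0124 0.0169
side eye top z [0.0117 0.0127 0.0142]
-0.02 44 0.0142 -0.0002 -0.0121 0.0129 -0.0188 -0.0123
-0.012 22 0.0125 -0.0006 -0.0112 0.0099 -0.0113 -0.006
-0.006 19 0.0129 -0.0035 -0.0092 0.0092 -0.0059 -0.0005
0 22 0.011 -0.0026 -0.0101 0.0108 0.0001 0.0057
0.006 18 0.0118 -0.0037 -0.009 0.0046 0.0066 0.0111
0.012 25 0.0133 -0.0029 -0.0105 0.012 0.0121 0.0182
```

```bash
python3 - <<'E'
from h import *
from cell import arm
s,p,R=now(arm);R1=Ro.from_matrix(Rtool(np.radians(-74.2),np.radians(15)))
sd=np.array([.272,-.962,0]);E=np.array([.5423,.0293,.138])-.0005*np.array([.962,.272,0])
D=E-.170*sd;F=E-.095*sd
plan(p,R,D,R1,4);plan(D,R1,F,R1,10)
E
```

```text
n 4 dp [[0.01, -0.01, 0.24], [0.01, -0.01, 0.24], [0.01, -0.01, 0.24], [0.01, -0.01, 0.24]] ang [0.01, 0.01, 0.0] max 0.24
n 10 dp [[-0.29, -0.0, 0.08], [-0.29, -0.0, 0.08], [-0.29, -0.0, 0.08], [-0.29, -0.0, 0.08], [-0.29, -0.0, 0.08], [-0.29, -0.0, 0.08], [-0.29, -0.0, 0.08], [-0.29, -0.0, 0.08], [-0.29, -0.0, 0.08], [-0.29, -0.0, 0.08]] ang [0.0, 0.0, 0.0] max 0.29
```

{"fn": "arm_command", "kwargs": {"dp": [[0.01,-0.01,0.24],[0.01,-0.01,0.24],[0.01,-0.01,0.24],[0.01,-0.01,0.24],[0,0,0],[0,0,0]], "angular": [[0.01,0.01,0],[0.01,0.01,0],[0.01,0.01,0],[0.01,0.01,0],[0,0,0],[0,0,0]], "claw": [0,0,0,0,0,0]}}

```text
clock: 10.85
position: [0.4979, 0.193, 0.1394]
ee_rot: [1.764, 2.333, -0.228]
force: [-0.9, 0.6, -1.4]
width: 0.168
gripper_force: 49.9
```

{"fn": "arm_command", "kwargs": {"dp": [[-0.29,0,0.08],[-0.29,0,0.08],[-0.29,0,0.08]], "angular": [[0,0,0],[0,0,0],[0,0,0]], "claw": [0,0,0]}}

```text
clock: 11.15
position: [0.5044, 0.1705, 0.1394]
ee_rot: [1.764, 2.332, -0.228]
force: [0.0, 0.9, -0.5]
width: 0.168
gripper_force: 49.9
```

```bash
python3 - <<'E'
from shank import *
from cell import arm
s,p,R=now(arm);R1=Ro.from_matrix(Rtool(np.radians(-74.2),np.radians(15)))
sd=np.array([.272,-.962,0]);E=np.array([.5423,.0293,.138])-.0005*np.array([.962,.272,0])
print(s['clock'],p,s['force'].round(2),s['ft_torque'].round(3),'err wrt line',(p-E)@sd,(p-E)@[.962,.272,0],p[2]-.138)
F=E-.095*sd
plan(p,R,F,R1,8)
b=grab(arm,'side');t=grab(arm,'top')
for i in (t,b): report(i,p+[0,0,.002],sd,'')
E
```

```text
11.15 [0.50436077 0.17048205 0.13938828] [ 0.01  0.93 -0.54] [ 0.448 -0.012  0.01 ] err wrt line -0.1461365994690339 0.0024036867529620026 0.0013882761877796468
n 8 dp [[-0.25, -0.01, 0.07], [-0.25, -0.01, 0.07], [-0.25, -0.01, 0.07], [-0.25, -0.01, 0.07], [-0.25, -0.01, 0.07], [-0.25, -0.01, 0.07], [-0.25, -0.01, 0.07], [-0.25, -0.01, 0.07]] ang [0.0, -0.0, -0.0] max 0.25
 202 xmax 0.1497 lat@.06,.135 [-0.0017 -0.0019] surfz [0.0012 0.0066] slopes -0.002 0.071
 176 xmax 0.15 lat@.06,.135 [ 0.001  -0.0033] surfz [0.0022 0.0012] slopes -0.058 -0.013
```

The rod is 2.4 mm off the line sideways and 1.4 mm high. I'll back off slightly, correct, then advance.

{"fn": "arm_command", "kwargs": {"dp": [[0.25,-0.05,-0.03],[0,-0.05,0.03],[0,0,0],[0,0,0]], "angular": [[0,0,0],[0,0,0],[0,0,0],[0,0,0]], "claw": [0,0,0,0]}}

```text
clock: 11.65
position: [0.4998, 0.1769, 0.1376]
ee_rot: [1.763, 2.334, -0.228]
force: [-0.4, 0.6, -2.2]
width: 0.163
gripper_force: 49.9
```

```bash
python3 - <<'E'
from shank import *
from cell import arm
s,p,R=now(arm);R1=Ro.from_matrix(Rtool(np.radians(-74.2),np.radians(15)))
sd=np.array([.272,-.962,0]);E=np.array([.5423,.0293,.138])-.0005*np.array([.962,.272,0])
print(s['clock'],p,s['force'].round(2),s['ft_torque'].round(3),'err wrt line',(p-E)@sd,(p-E)@[.962,.272,0],p[2]-.138,(R.inv()*R1).as_rotvec().round(3))
b=grab(arm,'side');t=grab(arm,'top')
for i in (t,b): report(i,p+[0,0,.002],sd,'')
plan(p,R,E-.095*sd,R1,8)
E
```

```text
11.65 [0.49980989 0.17685396 0.13759371] [-0.41  0.6  -2.2 ] [0.41  0.012 0.016] err wrt line -0.15350422250147455 -0.00024109670637729885 -0.0004062900083755816 [ 0.002 -0.002  0.001]
 183 xmax 0.15 lat@.06,.135 [-0.0016 -0.0007] surfz [0.0008 0.0069] slopes 0.012 0.081
 146 xmax 0.1493 lat@.06,.135 [-0.0003 -0.0005] surfz [-0.0006  0.0029] slopes -0.003 0.046
n 8 dp [[-0.28, 0.0, 0.07], [-0.28, 0.0, 0.07], [-0.28, 0.0, 0.07], [-0.28, 0.0, 0.07], [-0.28, 0.0, 0.07], [-0.28, 0.0, 0.07], [-0.28, 0.0, 0.07], [-0.28, 0.0, 0.07]] ang [0.0, -0.0, 0.0] max 0.28
```

Aligned. I'll insert in two stages.

{"fn": "arm_command", "kwargs": {"dp": [[-0.28,0,0.07],[-0.28,0,0.07],[-0.28,0,0.07],[-0.28,0,0.07]], "angular": [[0,0,0],[0,0,0],[0,0,0],[0,0,0]], "claw": [0,0,0,0]}}

```text
clock: 12.15
position: [0.5081, 0.1477, 0.1381]
ee_rot: [1.765, 2.332, -0.228]
force: [-0.8, -0.6, -0.7]
width: 0.17
gripper_force: 49.9
```

```bash
cat > chk.py <<'E'
from shank import *
from cell import arm
s,p,R=now(arm);R1=Ro.from_matrix(Rtool(np.radians(-74.2),np.radians(15)))
sd=np.array([.272,-.962,0]);E=np.array([.5423,.0293,.138])-.0005*np.array([.962,.272,0])
print(s['clock'],p,s['force'].round(2),s['ft_torque'].round(3),'err wrt line',(p-E)@sd,(p-E)@[.962,.272,0],p[2]-.138,(R.inv()*R1).as_rotvec().round(3))
E
python3 chk.py
```

```text
12.15 [0.5081055  0.14770256 0.13808307] [-0.78 -0.65 -0.7 ] [ 0.339 -0.021  0.083] err wrt line -0.12320416293797093 -0.00018989795135257272 8.306524859993947e-05 [ 0.002 -0.002 -0.001]
```

{"fn": "arm_command", "kwargs": {"dp": [[-0.28,0,0.07],[-0.28,0,0.07],[-0.28,0,0.07],[-0.28,0,0.07],[0,0,0],[0,0,0],[0,0,0]], "angular": [[0,0,0],[0,0,0],[0,0,0],[0,0,0],[0,0,0],[0,0,0],[0,0,0]], "claw": [0,0,0,0,0,0,0]}}

```text
clock: 12.85
position: [0.5156, 0.1215, 0.1385]
ee_rot: [1.764, 2.334, -0.227]
force: [-0.1, -0.2, -0.5]
width: 0.166
gripper_force: 49.9
```

```bash
cat >> chk.py <<'E'
import sys
if len(sys.argv)>1:
    t=grab(arm,'top');b=grab(arm,'side')
    def crop(im,c,r=48):
        u,v=c; return cv2.resize(im['frame'][v-r:v+r,u-r:u+r],(400,400),interpolation=cv2.INTER_CUBIC)
    cv2.imwrite('pics/'+sys.argv[1],np.hstack([crop(t,(205,172)),crop(b,(200,185))])[:,:,::-1])
E
python3 chk.py ins.png
```

```text
12.85 [0.51563039 0.12148649 0.1384868 ] [-0.11 -0.22 -0.48] [ 0.437 -0.012  0.023] err wrt line -0.09593753304860647 -8.172770397569756e-05 0.00048680173712720154 [ 0.002 -0.003  0.   ]
```

View pics/ins.png

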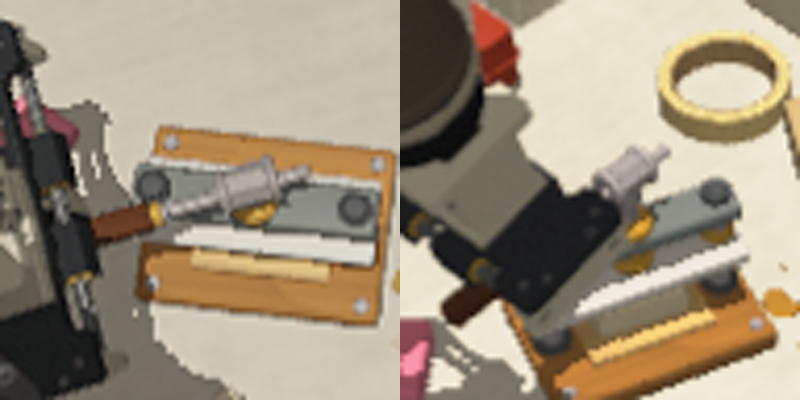

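The rod is through the loop: the tip emerges on the far side, at about (305,172) in the left panel and (663,153) in the right. Next I'll turn clockwise in small steps while reading the torque.

```bash
cat > tq.py <<'E'
from h import *
from cell import arm
import sys
F=[];M=[];J=[]
for i in range(int(sys.argv[1]) if len(sys.argv)>1 else 5):
    arm.get_image('wrist');s,p,R=now(arm);F.append(s['force']);M.append(s['ft_torque']);J.append(s['joint_efforts'])
F=np.array(F);M=np.array(M);ax=np.array([.5423,.0293,.14]);r=p-ax
f=F.mean(0);m=M.mean(0)
wr=p-R.as_matrix()[:,2]*.25-ax
tz=lambda r:(r[0]*f[1]-r[1]*f[0])
y=R.as_matrix()[:,1];yaw=np.arctan2(y[1],y[0])-np.pi/2
print('t',s['clock'].round(2),'yaw',yaw.round(4),'rad',np.hypot(*r[:2]).round(4),'z',p[2].round(4),'line off',np.arctan2(-r[1],-r[0])-yaw,'F',f.round(2),F.std(0).round(2),'M',m.round(3),M.std(0).round(3))
print('Tz tcp-ref',(m[2]+tz(r)).round(3),'wrist-ref',(m[2]+tz(wr)).round(3),'origin',(m[2]+tz(-ax)).round(3),'Mz',m[2].round(3),'grip',s['gripper_force'],s['joints'].round(2))
E
python3 tq.py
```

```text
Traceback (most recent call last):
  File "tq.py", line 12, in <module>
    print('t',s['clock'].round(2),'yaw',yaw.round(4),'rad',np.hypot(*r[:2]).round(4),'z',p[2].round(4),'line off',np.arctan2(-r[1],-r[0])-yaw,'F',f.round(2),F.std(0).round(2),'M',m.round(3),M.std(0).round(3))
              ^^^^^^^^^^^^^^^^
AttributeError: 'float' object has no attribute 'round'
```

{"fn": "arm_command", "kwargs": {"dp": [[0,0.192,0],[-0.005,0.192,0],[-0.005,0.192,0],[-0.005,0.192,0],[-0.005,0.192,0]], "angular": [[0.086,0,0.322],[0.086,0,0.322],[0.086,0,0.322],[0.086,0,0.322],[0.086,0,0.322]], "claw": [0,0,0,0,0], "force": 60}}

```text
clock: 13.7
position: [0.54, 0.1249, 0.1388]
ee_rot: [2.055, 2.106, -0.265]
force: [0.4, 0.2, -1.7]
width: 0.166
gripper_force: 60.1
```

```bash
python3 tq.py
```

```text
Traceback (most recent call last):
  File "tq.py", line 12, in <module>
    print('t',s['clock'].round(2),'yaw',yaw.round(4),'rad',np.hypot(*r[:2]).round(4),'z',p[2].round(4),'line off',np.arctan2(-r[1],-r[0])-yaw,'F',f.round(2),F.std(0).round(2),'M',m.round(3),M.std(0).round(3))
              ^^^^^^^^^^^^^^^^
AttributeError: 'float' object has no attribute 'round'
```

```bash
sed -i "s/s\['clock'\].round(2)/round(s['clock'],2)/" tq.py; python3 tq.py
```

```text
t 14.2 yaw -1.5439 rad 0.0955 z 0.1388 line off 0.0033632748202905294 F [ 2.96 -0.67 -1.29] [0.28 0.49 0.67] M [ 0.31  -0.697  0.547] [0.014 0.028 0.029]
Tz tcp-ref 0.266 wrist-ref 0.078 origin 0.997 Mz 0.547 grip 60.130814909935 [-0.19  0.5  -0.41  1.78  0.47  1.09 -0.8 ]
```

The TCP-referenced torque reads 0.266 N m, which matches the free torque of 0.27. I'll keep turning.

{"fn": "arm_command", "kwargs": {"dp": [[-0.005,0.192,0],[-0.005,0.192,0]], "angular": [[0.086,0,0.322],[0.086,0,0.322]], "claw": [0,0]}}

```text
clock: 14.4
position: [0.5489, 0.1248, 0.1389]
ee_rot: [2.165, 2.007, -0.28]
force: [1.6, 0.5, -0.7]
width: 0.167
gripper_force: 60.2
```

```bash
python3 tq.py 4
```

```text
t 14.6 yaw -1.6438 rad 0.0957 z 0.1386 line off 0.0028860351730306544 F [ 2.5   0.73 -0.95] [0.61 0.26 0.28] M [ 0.509 -0.57   0.435] [0.072 0.118 0.079]
Tz tcp-ref 0.201 wrist-ref 0.045 origin 0.111 Mz 0.435 grip 60.13404607772827 [-0.2   0.52 -0.38  1.74  0.45  1.12 -0.86]
```

{"fn": "arm_command", "kwargs": {"dp": [[-0.005,0.192,0]], "angular": [[0.086,0,0.322]], "claw": [0]}}

```text
clock: 14.7
position: [0.5531, 0.1245, 0.1388]
ee_rot: [2.215, 1.958, -0.287]
force: [1.9, 1.6, -0.8]
width: 0.171
gripper_force: 60.3
```

```bash
python3 tq.py 4
```

```text
t 14.9 yaw -1.6948 rad 0.0957 z 0.1387 line off 0.002683047614677081 F [ 2.86  1.35 -1.03] [0.48 0.39 0.5 ] M [ 0.738 -0.612  0.477] [0.102 0.078 0.034]
Tz tcp-ref 0.221 wrist-ref 0.05 origin -0.173 Mz 0.477 grip 60.135528445243835 [-0.2   0.53 -0.37  1.71  0.43  1.13 -0.89]
```

{"fn": "arm_command", "kwargs": {"dp": [[-0.005,0.192,0],[0,0,0],[0,0,0]], "angular": [[0.086,0,0.322],[0,0,0],[0,0,0]], "claw": [0,0,0]}}

```text
clock: 15.2
position: [0.5587, 0.1234, 0.1387]
ee_rot: [2.268, 1.903, -0.294]
force: [1.8, 2.1, -1.1]
width: 0.167
gripper_force: 60.1
```

```bash
python3 tq.py 5;cat > plate.py <<'E'
from h import *
from cell import arm
b=grab(arm,'side')
Z=deproj(b,np.stack(np.meshgrid(np.arange(512),np.arange(384)),-1).reshape(-1,2))
u=np.array([np.cos(np.radians(83.4)),np.sin(np.radians(83.4))]);v=np.array([u[1],-u[0]])
d=Z[:,:2]-[.5423,.0293];a=d@u;c=d@v
m=(abs(a)<.055)&(c>-.045)&(c<-.015)&(Z[:,2]>.03)&(Z[:,2]<.09)
f=b['frame'].reshape(-1,3)[m].min(1)
z=Z[m,2];w=(f>150);print('plate? n',m.sum(),np.percentile(z,[5,25,50,75,95]).round(4),'bright',w.sum(),np.percentile(z[w],[5,50,95]).round(4))
E
python3 plate.py
python3 - <<'E'
from h import *
t=grab(__import__('cell').arm,'top')
Z=deproj(t,np.stack(np.meshgrid(np.arange(512),np.arange(384)),-1).reshape(-1,2))
d=Z-[.5423,.0293,.14];m=(np.hypot(d[:,0],d[:,1])<.0225)&(d[:,2]>-.006)&(d[:,2]<.02)
print(cv2.minAreaRect((d[m][:,:2]*1000).astype(np.float32)))
E
```

```text
t 15.45 yaw -1.7443 rad 0.0955 z 0.1388 line off 0.002827076703804776 F [ 2.94  2.04 -1.12] [0.23 0.54 0.57] M [ 0.831 -0.78   0.547] [0.043 0.01  0.028]
Tz tcp-ref 0.304 wrist-ref 0.141 origin -0.472 Mz 0.547 grip 60.14321208000183 [-0.2   0.54 -0.36  1.69  0.42  1.14 -0.92]
plate? n 279 [0.0331 0.0434 0.0583 0.0624 0.0652] bright 131 [0.0584 0.0625 0.0657]
((0.5377998352050781, 0.2873859405517578), (26.576313018798828, 41.04843521118164), 5.899810314178467)
```

```bash
python3 chk.py turn1.png | cut -c1-100
```

```text
15.55 [0.5585187  0.12342536 0.13885578] [ 2.98  2.15 -0.71] [ 0.876 -0.845  0.599] err wrt line -0.
```

View pics/turn1.png

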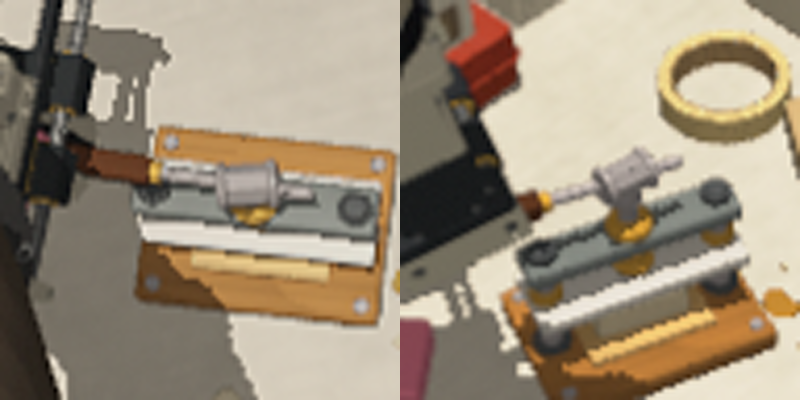

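The eye has followed the rod: the loop now lies almost along the bridge, at about (247,185) in the left panel. A side force makes the torque reading depend on its reference point, so I'll null that force with a small sideways shift while turning.

```bash
sed -i "s/for i in range(int/J=[]\nfor i in range(int/" tq.py; cat >> tq.py <<'E'
print('J',np.mean(J,0)[[0,6]].round(3), 'Ftool',(R.inv().apply(f)).round(2),'Mtool',R.inv().apply(m).round(3))
E
```

{"fn": "arm_command", "kwargs": {"dp": [[-0.005,0.23,0],[0,0,0],[0,0,0],[0,0,0]], "angular": [[0.086,0,0.322],[0,0,0],[0,0,0],[0,0,0]], "claw": [0,0,0,0]}}

```text
clock: 16.05
position: [0.5639, 0.1219, 0.1387]
ee_rot: [2.318, 1.849, -0.302]
force: [1.8, 1.1, -1.1]
width: 0.164
gripper_force: 60.0
```

```bash
python3 tq.py 6
```

```text
t 16.35 yaw -1.7948 rad 0.0951 z 0.1388 line off -0.005800401582192194 F [ 1.05  0.75 -1.35] [0.78 0.71 0.46] M [ 0.521 -0.391  0.307] [0.041 0.019 0.026]
Tz tcp-ref 0.226 wrist-ref 0.171 origin -0.071 Mz 0.307 grip 60.00392138957977 [-0.2   0.55 -0.35  1.67  0.41  1.16 -0.95]
J [ 0.448 -0.233] Ftool [1.28 0.86 1.06] Mtool [-0.335  0.595 -0.228]
```

{"fn": "arm_command", "kwargs": {"dp": [[-0.005,0.22,0],[0,0,0],[0,0,0],[0,0,0]], "angular": [[0.086,0,0.322],[0,0,0],[0,0,0],[0,0,0]], "claw": [0,0,0,0]}}

```text
clock: 16.75
position: [0.5692, 0.1205, 0.1387]
ee_rot: [2.366, 1.793, -0.308]
force: [-0.9, -0.8, -2.0]
width: 0.166
gripper_force: 59.9
```

```bash
python3 tq.py 6
```

```text
t 17.05 yaw -1.8447 rad 0.0952 z 0.1388 line off -0.013474181332865376 F [-1.04 -1.34 -1.59] [0.53 0.69 0.74] M [0.131 0.049 0.065] [0.056 0.037 0.023]
Tz tcp-ref 0.124 wrist-ref 0.165 origin 0.764 Mz 0.065 grip 59.94161546230316 [-0.2   0.56 -0.34  1.65  0.39  1.17 -0.97]
J [-0.518 -0.086] Ftool [-1.12 -0.64  1.94] Mtool [ 0.063  0.113 -0.084]
```

```bash
cat > tm.py <<'E'
from h import *
from cell import arm
import sys
n=int(sys.argv[1]) if len(sys.argv)>1 else 1
for i in range(n):
    if i: arm.get_image('wrist')
    s,p,R=now(arm);m=s['ft_torque'];y=R.as_matrix()[:,1];yaw=np.arctan2(y[1],y[0])-np.pi/2
    D=yaw+1.295;b=.42*np.array([np.cos(D),np.sin(D)])
    fm=np.array([-(m[1]-b[1]),m[0]-b[0]])/.24
    f=.75*fm+.25*s['force'][:2]
    w=(p-R.as_matrix()[:,2]*.25)[:2]-[.5423,.0293]
    print('t',round(s['clock'],2),'yaw',yaw.round(3),'F',s['force'].round(1),'Fm',fm.round(2),'Mz',m[2].round(3),'Tz',(m[2]+w[0]*f[1]-w[1]*f[0]).round(3),'J1,7',s['joint_efforts'][[0,6]].round(3))
E
```

{"fn": "arm_command", "kwargs": {"dp": [[-0.004,0.1,0],[-0.004,0.1,0]], "angular": [[0.052,0,0.193],[0.052,0,0.193]], "claw": [0,0]}}

```text
clock: 17.25
position: [0.5743, 0.1191, 0.1389]
ee_rot: [2.426, 1.722, -0.315]
force: [-1.6, -1.6, -1.0]
width: 0.163
gripper_force: 60.0
```

```bash
python3 tm.py 7
```

```text
t 17.25 yaw -1.907 F [-1.6 -1.6 -1. ] Fm [-1.08 -1.41] Mz 0.121 Tz 0.226 J1,7 [-0.826  0.21 ]
t 17.3 yaw -1.91 F [-0.6 -1.8 -0.9] Fm [-1.88 -0.45] Mz -0.016 Tz 0.175 J1,7 [-1.916  0.213]
t 17.35 yaw -1.907 F [-1.6 -1.4 -1.3] Fm [-1.41 -1.23] Mz 0.053 Tz 0.205 J1,7 [-0.659 -0.427]
t 17.4 yaw -1.906 F [-2.1 -2.1 -1.9] Fm [-1.11 -1.64] Mz 0.165 Tz 0.275 J1,7 [-0.622 -0.308]
t 17.45 yaw -1.905 F [-0.3 -1.8 -2.1] Fm [-1.06 -1.73] Mz 0.156 Tz 0.195 J1,7 [-0.806 -0.228]
t 17.5 yaw -1.905 F [-0.6 -2.5 -0.8] Fm [-0.58 -1.95] Mz 0.253 Tz 0.231 J1,7 [-0.954 -0.193]
t 17.55 yaw -1.904 F [-0.5 -2.4 -1.9] Fm [-0.45 -1.89] Mz 0.186 Tz 0.148 J1,7 [-1.052 -0.181]
```

{"fn": "arm_command", "kwargs": {"dp": [[-0.004,0.115,0],[-0.004,0.115,0],[0,0,0],[0,0,0]], "angular": [[0.052,0,0.193],[0.052,0,0.193],[0,0,0],[0,0,0]], "claw": [0,0,0,0]}}

```text
clock: 17.95
position: [0.5797, 0.1171, 0.1389]
ee_rot: [2.479, 1.655, -0.322]
force: [-1.1, -2.0, -1.7]
width: 0.167
gripper_force: 60.0
```

```bash
python3 tq.py 6; python3 plate.py
```

```text
t 18.25 yaw -1.9643 rad 0.0954 z 0.139 line off -0.007455482885690312 F [-0.54 -2.01 -1.38] [0.19 0.53 0.42] M [ 0.014 -0.114  0.198] [0.03  0.028 0.022]
Tz tcp-ref 0.17 wrist-ref 0.153 origin 1.273 Mz 0.198 grip 59.975953102111816 [-0.2   0.59 -0.31  1.6   0.36  1.2  -1.04]
J [-0.815 -0.182] Ftool [-1.64  0.27  1.86] Mtool [-0.147  0.057 -0.166]
plate? n 260 [0.0327 0.0438 0.0566 0.0601 0.0626] bright 84 [0.0571 0.0603 0.0638]
```

{"fn": "arm_command", "kwargs": {"dp": [[-0.004,0.115,0],[-0.004,0.115,0],[0,0,0],[0,0,0]], "angular": [[0.052,0,0.193],[0.052,0,0.193],[0,0,0],[0,0,0]], "claw": [0,0,0,0]}}

```text
clock: 18.7
position: [0.5849, 0.1148, 0.139]
ee_rot: [2.533, 1.583, -0.329]
force: [-0.7, -1.6, -1.5]
width: 0.165
gripper_force: 60.0
```

```bash
python3 tq.py 6; python3 plate.py
```

```text
t 19.0 yaw -2.0242 rad 0.0955 z 0.1391 line off -0.007953486438697421 F [-0.   -0.55 -1.49] [0.59 0.44 0.59] M [ 0.301 -0.228  0.191] [0.06  0.03  0.027]
Tz tcp-ref 0.168 wrist-ref 0.153 origin 0.487 Mz 0.191 grip 59.97136116027832 [-0.2   0.6  -0.3   1.58  0.34  1.22 -1.07]
J [-0.097 -0.173] Ftool [-0.1   0.24  1.57] Mtool [-0.119  0.371 -0.166]
plate? n 267 [0.0322 0.0419 0.0557 0.0597 0.0621] bright 73 [0.0561 0.0598 0.063 ]
```

The torque is flat at about 0.17 N m settled, with almost no side force, so this is still free turning. I'll continue with the same procedure each step.

```bash
cat > tj.py <<'E'
from h import *
from cell import arm
J=[];M=[];F=[]
for i in range(9):
    if i: arm.get_image('wrist')
    s,p,R=now(arm);J.append(s['joint_efforts'][6]);M.append(R.inv().apply(s['ft_torque'])[2]);F.append(s['force'])
y=R.as_matrix()[:,1];f=np.mean(F[3:],0);w=(p-R.as_matrix()[:,2]*.25)-[.5423,.0293,0]
mz=-np.mean(M[3:])/.966
print('t',round(s['clock'],2),'yaw',(np.arctan2(y[1],y[0])-np.pi/2).round(3),'J7',np.round(J,3),'-Mtz',-np.round(M,2),'F',f.round(2),'corr',(w[0]*f[1]-w[1]*f[0]).round(3),'z',p[2].round(4))
E
```

{"fn": "arm_command", "kwargs": {"dp": [[-0.004,0.115,0],[-0.004,0.115,0]], "angular": [[0.052,0,0.193],[0.052,0,0.193]], "claw": [0,0]}}

```text
clock: 19.25
position: [0.59, 0.1122, 0.1391]
ee_rot: [2.587, 1.507, -0.336]
force: [0.2, 0.8, -1.5]
width: 0.16
gripper_force: 60.0
```

```bash
python3 tj.py
```

```text
t 19.65 yaw -2.084 J7 [ 0.215  0.239 -0.387 -0.284 -0.208 -0.173 -0.159 -0.154 -0.153] -Mtz [0.24 0.11 0.12 0.11 0.18 0.19 0.14 0.17 0.13] F [ 0.22  1.28 -1.73] corr 0.07 z 0.1392
```

{"fn": "arm_command", "kwargs": {"dp": [[-0.004,0.115,0],[-0.004,0.115,0]], "angular": [[0.052,0,0.193],[0.052,0,0.193]], "claw": [0,0]}}

```text
clock: 19.85
position: [0.5949, 0.1092, 0.1392]
ee_rot: [2.636, 1.432, -0.342]
force: [2.2, 3.3, -2.0]
width: 0.168
gripper_force: 60.0
```

```bash
python3 tj.py
```

```text
t 20.25 yaw -2.144 J7 [ 0.232  0.262 -0.364 -0.264 -0.19  -0.155 -0.141 -0.136 -0.135] -Mtz [0.19 0.06 0.1  0.12 0.16 0.13 0.12 0.13 0.17] F [ 1.62  3.08 -1.84] corr 0.052 z 0.1392
```

{"fn": "arm_command", "kwargs": {"dp": [[0.005,0.16,0],[0,0,0]], "angular": [[0.07,0,0.26],[0,0,0]], "claw": [0,0]}}

```text
clock: 20.45
position: [0.5985, 0.1062, 0.1391]
ee_rot: [2.669, 1.378, -0.347]
force: [0.1, 3.8, -0.8]
width: 0.166
gripper_force: 59.9
```

```bash
python3 tj.py
```

```text
t 20.85 yaw -2.185 J7 [-0.333 -0.242 -0.161 -0.12  -0.102 -0.096 -0.094 -0.094 -0.094] -Mtz [0.07 0.08 0.05 0.06 0.07 0.14 0.04 0.14 0.08] F [ 0.37  2.26 -1.79] corr 0.162 z 0.1391
```

{"fn": "arm_command", "kwargs": {"dp": [[0.005,0.16,0],[0,0,0]], "angular": [[0.07,0,0.26],[0,0,0]], "claw": [0,0]}}

```text
clock: 21.05
position: [0.6017, 0.1039, 0.139]
ee_rot: [2.7, 1.326, -0.352]
force: [-0.9, 1.8, -1.6]
width: 0.168
gripper_force: 59.9
```

```bash
python3 tj.py
```

```text
t 21.45 yaw -2.225 J7 [-0.306 -0.215 -0.131 -0.089 -0.071 -0.064 -0.062 -0.061 -0.061] -Mtz [-0.03  0.02  0.09  0.04  0.01  0.1   0.04  0.05  0.06] F [-0.9   0.81 -1.7 ] corr 0.192 z 0.139
```

{"fn": "arm_command", "kwargs": {"dp": [[0,0.145,0],[0,0,0]], "angular": [[0.07,0,0.26],[0,0,0]], "claw": [0,0]}}

```text
clock: 21.65
position: [0.6046, 0.1017, 0.139]
ee_rot: [2.73, 1.273, -0.356]
force: [-2.3, 0.2, -0.9]
width: 0.166
gripper_force: 59.9
```

```bash
python3 tj.py; python3 plate.py; python3 tm.py 4
```

```text
t 22.05 yaw -2.266 J7 [-0.345 -0.244 -0.158 -0.117 -0.1   -0.094 -0.093 -0.093 -0.094] -Mtz [0.06 0.09 0.06 0.09 0.07 0.05 0.08 0.15 0.11] F [-1.99 -0.32 -1.29] corr 0.21 z 0.139
plate? n 253 [0.0328 0.0428 0.0552 0.0583 0.0605] bright 62 [0.0555 0.0584 0.0605]
t 22.1 yaw -2.266 F [-1.3 -1.7 -1. ] Fm [-1.91 -0.3 ] Mz 0.021 Tz 0.168 J1,7 [-0.181 -0.094]
t 22.15 yaw -2.266 F [-1.7  0.1 -2. ] Fm [-2.04 -0.49] Mz 0.043 Tz 0.246 J1,7 [-0.229 -0.095]
t 22.2 yaw -2.266 F [-1.3 -2.1 -2.5] Fm [-2.22 -0.67] Mz 0.014 Tz 0.152 J1,7 [-0.281 -0.095]
t 22.25 yaw -2.266 F [-2.4 -1.6 -1.6] Fm [-1.76 -0.67] Mz 0.042 Tz 0.186 J1,7 [-0.326 -0.096]
```

The raw estimate is too noisy, so I'll combine all the readings, including the clean joint efforts, in one least-squares wrench at the eye.

```bash
cat > tw.py <<'E'
from h import *
from cell import arm
S=[]
for i in range(6):
    arm.get_image('wrist');S.append(arm.observe())
a=lambda k:np.mean([s[k] for s in S],0)
f,m,je=a('force'),a('ft_torque'),a('joint_efforts');p=S[-1]['position'];R=Ro.from_rotvec(S[-1]['ee_rot']).as_matrix();zt=R[:,2]
ax=np.array([.5423,.0293,.14]);ref=p-zt*.25
y=R[:,1];yaw=np.arctan2(y[1],y[0])-np.pi/2;D=yaw+1.295;b=.42*np.array([np.cos(D),np.sin(D),0])
e=np.eye(3);A=[];B=[];W=[]
Mc=np.array([np.cross(ax-ref,e[0]),np.cross(ax-ref,e[1]),[0,0,1]]).T  # 3x3 -> moment at ref
for r,v,s in [((1,0,0),f[0],.2),((0,1,0),f[1],.2),(Mc[0],m[0]-b[0],.06),(Mc[1],m[1]-b[1],.06),(Mc[2],m[2],.02),(zt@Mc,je[6],.015),((-ax[1],ax[0],1),je[0],.05)]:
    A.append(np.array(r)/s);B.append(v/s)
A=np.array(A);B=np.array(B);x=np.linalg.lstsq(A,B,rcond=None)[0]
s_=R@[-.966,0,.259]
print('t',round(S[-1]['clock'],2),'yaw',yaw.round(3),'Tz',x[2].round(3),'F',x[:2].round(2),'tang',(y[:2]@x[:2]).round(2),'axial',(x[:2]@s_[:2]).round(2),'+-',np.sqrt(np.linalg.inv(A.T@A)[2,2]).round(3),'res',(A@x-B).round(1),'J7',je[6].round(3))
E
python3 tw.py
```

```text
t 22.55 yaw -2.266 Tz 0.202 F [-2.54 -1.35] tang -1.08 axial 2.66 +- 0.017 res [ 0.3  0.  -1.9 -0.1 -0.3 -0.   0.6] J7 -0.097
```

{"fn": "arm_command", "kwargs": {"dp": [[0.005,0.15,0],[0,0,0],[0,0,0],[0,0,0]], "angular": [[0.07,0,0.26],[0,0,0],[0,0,0],[0,0,0]], "claw": [0,0,0,0]}}

```text
clock: 22.95
position: [0.607, 0.0998, 0.1389]
ee_rot: [2.756, 1.225, -0.36]
force: [-3.7, -2.5, -1.6]
width: 0.167
gripper_force: 60.0
```

```bash
python3 tw.py
```

```text
t 23.25 yaw -2.306 Tz 0.261 F [-4.28 -2.59] tang -1.44 axial 4.79 +- 0.017 res [ 1.7  0.3 -2.7  1.4 -0.5 -0.2  0.7] J7 -0.119
```

{"fn": "arm_command", "kwargs": {"dp": [[0.005,0.15,0],[0,0,0],[0,0,0],[0,0,0]], "angular": [[0.07,0,0.26],[0,0,0],[0,0,0],[0,0,0]], "claw": [0,0,0,0]}}

```text
clock: 23.65
position: [0.6097, 0.0974, 0.1389]
ee_rot: [2.784, 1.171, -0.364]
force: [-5.4, -3.5, -1.4]
width: 0.166
gripper_force: 60.0
```

```bash
python3 tw.py
```

```text
t 23.95 yaw -2.345 Tz 0.275 F [-4.57 -2.86] tang -1.26 axial 5.24 +- 0.016 res [ 0.5  1.6 -2.7  0.4 -0.4 -0.2  0.1] J7 -0.148
```

{"fn": "arm_command", "kwargs": {"dp": [[-0.02,0.075,0],[0,0,0],[0,0,0],[0,0,0]], "angular": [[0.035,0,0.13],[0,0,0],[0,0,0],[0,0,0]], "claw": [0,0,0,0]}}

```text
clock: 24.35
position: [0.6109, 0.0962, 0.1391]
ee_rot: [2.799, 1.144, -0.365]
force: [-4.1, -2.3, -2.1]
width: 0.164
gripper_force: 60.0
```

```bash
python3 tw.py; python3 plate.py; python3 - <<'E'
from h import *
b=load('side');c=b['frame'][170:240,165:255]
cv2.imwrite('pics/gap.png',cv2.resize(c,(720,560),interpolation=cv2.INTER_CUBIC)[:,:,::-1])
E
```

```text
t 24.65 yaw -2.366 Tz 0.414 F [-4.63 -1.25] tang -2.34 axial 4.18 +- 0.016 res [ 1.7  0.  -2.1  1.5 -0.7 -0.4  0.5] J7 -0.179
plate? n 258 [0.0327 0.0428 0.0548 0.0582 0.0612] bright 49 [0.0548 0.0581 0.0616]
```

View pics/gap.png

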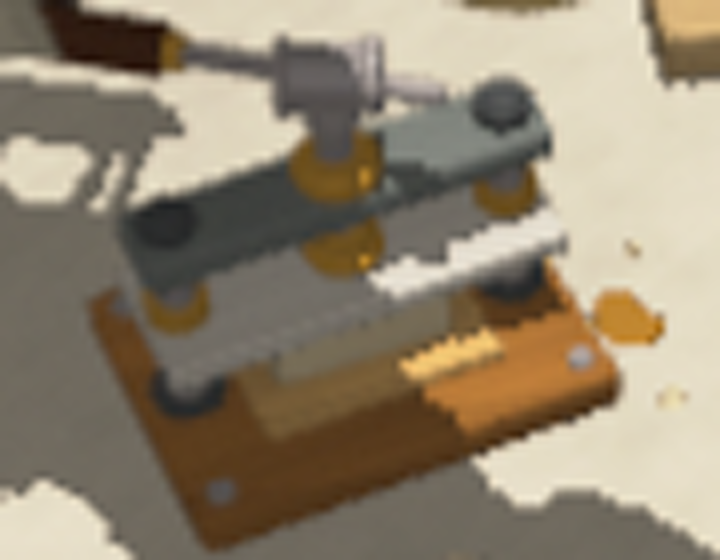

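In the crop the plate (lower edge at about (330,340)) meets the top of the soap with no visible gap. The torque has risen clearly, so I'll re-measure before deciding.

```bash
python3 tw.py; python3 tq.py 5
```

```text
t 25.0 yaw -2.366 Tz 0.423 F [-4.53 -0.94] tang -2.49 axial 3.9 +- 0.016 res [ 1.1  1.1 -2.2  0.9 -0.9 -0.6  0.1] J7 -0.169
t 25.25 yaw -2.3665 rad 0.0958 z 0.1391 line off -0.004954107570422472 F [-4.85 -0.58 -1.68] [0.33 0.46 0.35] M [0.138 0.681 0.019] [0.029 0.025 0.017]
Tz tcp-ref 0.303 wrist-ref 0.492 origin 0.189 Mz 0.019 grip 59.96584117412567 [-0.17  0.65 -0.22  1.47  0.24  1.29 -1.26]
J [ 0.139 -0.164] Ftool [-3.31 -2.98  2.62] Mtool [ 0.551 -0.39  -0.165]
```

By the absolute scale the torque is about 0.42 N m, which means roughly 15–20 N of squeeze. I'll stop tightening here and back the rod off into the middle of its play to unload it before drawing it out.

{"fn": "arm_command", "kwargs": {"dp": [[0,-0.192,0],[0,-0.192,0],[0,-0.192,0],[0,-0.192,0],[0,-0.075,0],[0,0,0],[0,0,0],[0,0,0]], "angular": [[-0.086,0,-0.322],[-0.086,0,-0.322],[-0.086,0,-0.322],[-0.086,0,-0.322],[-0.035,0,-0.13],[0,0,0],[0,0,0],[0,0,0]], "claw": [0,0,0,0,0,0,0,0]}}

```text
clock: 26.05
position: [0.5955, 0.1092, 0.1391]
ee_rot: [2.636, 1.43, -0.343]
force: [-0.4, -1.0, -0.2]
width: 0.162
gripper_force: 59.9
```

```bash
python3 tq.py 5; python3 tw.py; python3 - <<'E'
from h import *
t=grab(__import__('cell').arm,'top')
Z=deproj(t,np.stack(np.meshgrid(np.arange(512),np.arange(384)),-1).reshape(-1,2))
d=Z-[.5423,.0293,.14];m=(np.hypot(d[:,0],d[:,1])<.0225)&(d[:,2]>-.006)&(d[:,2]<.02)
print(cv2.minAreaRect((d[m][:,:2]*1000).astype(np.float32)))
E
```

```text
t 26.3 yaw -2.1467 rad 0.0961 z 0.1391 line off -0.0073656270192441475 F [-0.19  0.02 -0.97] [0.35 0.56 0.45] M [ 0.32  -0.274  0.011] [0.015 0.01  0.026]
Tz tcp-ref 0.027 wrist-ref 0.038 origin -0.007 Mz 0.011 grip 59.93602216243744 [-0.19  0.62 -0.27  1.54  0.31  1.25 -1.14]
J [-0.029  0.007] Ftool [ 0.17 -0.17  0.96] Mtool [-0.057  0.418  0.003]
t 26.6 yaw -2.146 Tz 0.014 F [-0.12  0.06] tang -0.13 axial 0.02 +- 0.018 res [ 0.3 -0.7 -0.7 -0.6 -1.1 -0.7  0.4] J7 0.009
((-0.7894265651702881, 0.11858749389648438), (44.1004524230957, 25.901554107666016), 56.45513153076172)
```

The rod hangs free in the bore: torque is 0.01 N m, rod yaw -2.146, and the bore is at -2.155. Before withdrawing I'll check for obstacles in the corridor and plan the way back.

```bash
python3 - <<'E'
from h import *
from cell import arm
s,p,R=now(arm)
im=pickle.load(open('top.pkl','rb'))
import os
t=cv2.imread('pics/top0.png')
g=deproj(load('side'),np.stack(np.meshgrid(np.arange(512),np.arange(384)),-1).reshape(-1,2))
T=deproj(im,np.stack(np.meshgrid(np.arange(512),np.arange(384)),-1).reshape(-1,2))
sd=R.as_matrix()@[-.966,0,.259];sd[2]=0;sd/=np.linalg.norm(sd);n=R.as_matrix()[:,1]
for nm,Z in(('top',T),('side',g)):
    d=Z-p;a=-(d@sd);c=d@n
    for lo,hi in((.1,.15),(.15,.2),(.2,.25),(.25,.3),(.3,.36)):
        q=(a>lo)&(a<hi)&(abs(c)<.1)&(Z[:,2]<.6)&(Z[:,2]>-.02);print(nm,lo,q.sum(),np.percentile(Z[q,2],[10,50,90,99]).round(3) if q.sum() else '')
print(p)
W=p-sd*.11
R1=R;U=np.array([W[0],W[1],.30]);B=np.array([.58,-.28,.30])
plan(p,R,W,R,10);plan(W,R,U,R,8);plan(U,R,B,R,22)
Rp=Ro.from_rotvec([-3.041,.449,.402]);print((R.inv()*Rp).as_rotvec()/.15)
E
```

```text
top 0.1 896 [0.055 0.539 0.548 0.555]
top 0.15 14 [0.033 0.045 0.055 0.459]
top 0.2 78 [0.089 0.108 0.13  0.137]
top 0.25 234 [0.098 0.132 0.156 0.159]
top 0.3 2410 [0.128 0.256 0.349 0.377]
side 0.1 2133 [-0.002  0.023  0.525  0.547]
side 0.15 1300 [-0.001  0.05   0.126  0.488]
side 0.2 952 [0.033 0.078 0.126 0.144]
side 0.25 1528 [-0.     0.108  0.152  0.157]
side 0.3 5840 [0.081 0.257 0.464 0.548]
[0.59515052 0.10970453 0.1391279 ]
n 10 dp [[0.43, 0.0, -0.11], [0.43, 0.0, -0.11], [0.43, 0.0, -0.11], [0.43, 0.0, -0.11], [0.43, 0.0, -0.11], [0.43, 0.0, -0.11], [0.43, 0.0, -0.11], [0.43, 0.0, -0.11], [0.43, 0.0, -0.11], [0.43, 0.0, -0.11]] ang [0.0, 0.0, 0.0] max 0.43
n 8 dp [[-0.21, -0.0, -0.78], [-0.21, -0.0, -0.78], [-0.21, -0.0, -0.78], [-0.21, -0.0, -0.78], [-0.21, -0.0, -0.78], [-0.21, -0.0, -0.78], [-0.21, -0.0, -0.78], [-0.21, -0.0, -0.78]] ang [0.0, 0.0, 0.0] max 0.78
n 22 dp [[-0.78, 0.36, 0.21], [-0.78, 0.36, 0.21], [-0.78, 0.36, 0.21], [-0.78, 0.36, 0.21], [-0.78, 0.36, 0.21], [-0.78, 0.36, 0.21], [-0.78, 0.36, 0.21], [-0.78, 0.36, 0.21], [-0.78, 0.36, 0.21], [-0.78, 0.36, 0.21], [-0.78, 0.36, 0.21], [-0.78, 0.36, 0.21], [-0.78, 0.36, 0.21], [-0.78, 0.36, 0.21], [-0.78, 0.36, 0.21], [-0.78, 0.36, 0.21], [-0.78, 0.36, 0.21], [-0.78, 0.36, 0.21], [-0.78, 0.36, 0.21], [-0.78, 0.36, 0.21], [-0.78, 0.36, 0.21], [-0.78, 0.36, 0.21]] ang [0.0, 0.0, 0.0] max 0.78
[ 2.2284634  -0.00966251  8.29869283]
```

Objects up to 0.14 m high begin 0.2 m behind the hand. An 80 mm withdrawal clears the loop and stays safe.

{"fn": "arm_command", "kwargs": {"dp": [[0.31,0,-0.083],[0.31,0,-0.083],[0.31,0,-0.083],[0.31,0,-0.083],[0.31,0,-0.083],[0.31,0,-0.083],[0.31,0,-0.083],[0.31,0,-0.083],[0.31,0,-0.083],[0.31,0,-0.083]], "angular": [[0,0,0],[0,0,0],[0,0,0],[0,0,0],[0,0,0],[0,0,0],[0,0,0],[0,0,0],[0,0,0],[0,0,0]], "claw": [0,0,0,0,0,0,0,0,0,0]}}

```text
clock: 27.65
position: [0.6392, 0.1775, 0.1394]
ee_rot: [2.636, 1.432, -0.343]
force: [-0.5, -1.0, -1.0]
width: 0.166
gripper_force: 59.9
```

{"fn": "arm_command", "kwargs": {"dp": [[0,0,0]], "angular": [[0,0,0]], "claw": [0]}}

```text
clock: 27.75
position: [0.6391, 0.1784, 0.1392]
ee_rot: [2.636, 1.434, -0.343]
force: [-0.0, 0.2, -1.1]
width: 0.164
gripper_force: 59.9
```

```bash
python3 - <<'E'
from shank import *
from cell import arm
s,p,R=now(arm);print(p,s['force'],s['width'],'tip-eye along',)
t=grab(arm,'top');sd=R.as_matrix()@[-.966,0,.259];sd[2]=0;sd/=np.linalg.norm(sd)
print(((p-[.5423,.0293,.14])@sd)+.131)
b=grab(arm,'side')
report(t,p+[0,0,.002],sd,'t');report(b,p+[0,0,.002],sd,'s')
Z=deproj(t,np.stack(np.meshgrid(np.arange(512),np.arange(384)),-1).reshape(-1,2))
d=Z-[.5423,.0293,.14];m=(np.hypot(d[:,0],d[:,1])<.03)&(d[:,2]>-.006)&(d[:,2]<.02)
print(cv2.minAreaRect((d[m][:,:2]*1000).astype(np.float32)))
U=np.array([p[0],p[1],.30]);B=np.array([.58,-.28,.30]);plan(p,R,U,R,8);plan(U,R,B,R,20)
E
```

```text
[0.63911705 0.17841958 0.13916873] [-0.02480518  0.16368654 -1.12783198] 0.16414240394251403 tip-eye along
-0.04679237249459453
t 115 xmax 0.1326 lat@.06,.135 [-0.0019 -0.0012] surfz [0.0024 0.0021] slopes 0.009 -0.005
s 93 xmax 0.1316 lat@.06,.135 [-0.0016 -0.0011] surfz [0.0011 0.001 ] slopes 0.007 -0.001
((-0.489843487739563, 0.5931529998779297), (34.51869201660156, 24.962186813354492), 58.01177215576172)
n 8 dp [[-0.21, -0.0, -0.78], [-0.21, -0.0, -0.78], [-0.21, -0.0, -0.78], [-0.21, -0.0, -0.78], [-0.21, -0.0, -0.78], [-0.21, -0.0, -0.78], [-0.21, -0.0, -0.78], [-0.21, -0.0, -0.78]] ang [0.0, 0.0, 0.0] max 0.78
n 20 dp [[-0.81, 0.4, 0.21], [-0.81, 0.4, 0.21], [-0.81, 0.4, 0.21], [-0.81, 0.4, 0.21], [-0.81, 0.4, 0.21], [-0.81, 0.4, 0.21], [-0.81, 0.4, 0.21], [-0.81, 0.4, 0.21], [-0.81, 0.4, 0.21], [-0.81, 0.4, 0.21], [-0.81, 0.4, 0.21], [-0.81, 0.4, 0.21], [-0.81, 0.4, 0.21], [-0.81, 0.4, 0.21], [-0.81, 0.4, 0.21], [-0.81, 0.4, 0.21], [-0.81, 0.4, 0.21], [-0.81, 0.4, 0.21], [-0.81, 0.4, 0.21], [-0.81, 0.4, 0.21]] ang [0.0, 0.0, 0.0] max 0.81
```

The rod is out, level and firmly held, and the bore now sits at 58°. I'll return it to its original free spot.

{"fn": "arm_command", "kwargs": {"dp": [[-0.21,0,-0.78],[-0.21,0,-0.78],[-0.21,0,-0.78],[-0.21,0,-0.78],[-0.21,0,-0.78],[-0.21,0,-0.78],[-0.21,0,-0.78],[-0.21,0,-0.78]], "angular": [[0,0,0],[0,0,0],[0,0,0],[0,0,0],[0,0,0],[0,0,0],[0,0,0],[0,0,0]], "claw": [0,0,0,0,0,0,0,0]}}

```text
clock: 28.65
position: [0.6383, 0.1756, 0.3019]
ee_rot: [2.636, 1.431, -0.344]
force: [0.1, 0.2, -2.2]
width: 0.165
gripper_force: 59.9
```

{"fn": "arm_command", "kwargs": {"dp": [[-0.81,0.4,0.21],[-0.81,0.4,0.21],[-0.81,0.4,0.21],[-0.81,0.4,0.21],[-0.81,0.4,0.21],[-0.81,0.4,0.21],[-0.81,0.4,0.21],[-0.81,0.4,0.21],[-0.81,0.4,0.21],[-0.81,0.4,0.21]], "angular": [[0,0,0],[0,0,0],[0,0,0],[0,0,0],[0,0,0],[0,0,0],[0,0,0],[0,0,0],[0,0,0],[0,0,0]], "claw": [0,0,0,0,0,0,0,0,0,0]}}

```text
clock: 29.65
position: [0.6079, -0.0551, 0.302]
ee_rot: [2.636, 1.431, -0.344]
force: [0.9, 0.4, -0.8]
width: 0.164
gripper_force: 59.9
```

{"fn": "arm_command", "kwargs": {"dp": [[-0.81,0.4,0.21],[-0.81,0.4,0.21],[-0.81,0.4,0.21],[-0.81,0.4,0.21],[-0.81,0.4,0.21],[-0.81,0.4,0.21],[-0.81,0.4,0.21],[-0.81,0.4,0.21],[-0.81,0.4,0.21],[-0.81,0.4,0.21]], "angular": [[0,0,0],[0,0,0],[0,0,0],[0,0,0],[0,0,0],[0,0,0],[0,0,0],[0,0,0],[0,0,0],[0,0,0]], "claw": [0,0,0,0,0,0,0,0,0,0]}}

```text
clock: 30.65
position: [0.5778, -0.2848, 0.3029]
ee_rot: [2.636, 1.431, -0.344]
force: [0.2, -0.1, -1.2]
width: 0.167
gripper_force: 59.9
```

{"fn": "arm_command", "kwargs": {"dp": [[0,0,0],[0,0,0],[0,0,0],[0,0,0],[0,0,0],[0,0,0],[0,0,0],[0,0,0],[0,0,0],[0,0,0]], "angular": [[0.22,0,0.83],[0.22,0,0.83],[0.22,0,0.83],[0.22,0,0.83],[0.22,0,0.83],[0.22,0,0.83],[0.22,0,0.83],[0.22,0,0.83],[0.22,0,0.83],[0.22,0,0.83]], "claw": [0,0,0,0,0,0,0,0,0,0]}}

```text
clock: 31.65
position: [0.5782, -0.2838, 0.3028]
ee_rot: [-3.042, 0.457, 0.398]
force: [0.9, -0.4, -0.3]
width: 0.168
gripper_force: 59.9
```

```bash
python3 - <<'E'
from h import *
from cell import arm
s,p,R=now(arm);print(s['clock'],p,s['force'].round(1),s['width'],s['joints'].round(2))
Rp=Ro.from_matrix(Rtool(np.radians(163),np.radians(15)));print((R.inv()*Rp).as_rotvec().round(3))
P=np.array([.519,-.28,.065]);Q=np.array([.515,-.272,.012])
plan(p,R,P,Rp,10);plan(P,Rp,Q,Rp,4)
E
```

```text
31.65 [ 0.57822821 -0.28379309  0.30277147] [ 0.9 -0.4 -0.3] 0.1683404254138799 [ 0.32  0.6   0.09  1.14 -0.03  1.66 -1.47]
[-0.001 -0.001 -0.002]
n 10 dp [[0.02, 0.06, 0.98], [0.02, 0.06, 0.98], [0.02, 0.06, 0.98], [0.02, 0.06, 0.98], [0.02, 0.06, 0.98], [0.02, 0.06, 0.98], [0.02, 0.06, 0.98], [0.02, 0.06, 0.98], [0.02, 0.05, 0.98], [0.02, 0.05, 0.98]] ang [-0.0, -0.0, -0.0] max 0.98
n 4 dp [[0.08, -0.06, 0.53], [0.08, -0.06, 0.53], [0.08, -0.06, 0.53], [0.08, -0.06, 0.53]] ang [0.0, 0.0, 0.0] max 0.53
```

{"fn": "arm_command", "kwargs": {"dp": [[0.02,0.06,0.98],[0.02,0.06,0.98],[0.02,0.06,0.98],[0.02,0.06,0.98],[0.02,0.06,0.98],[0.02,0.06,0.98],[0.02,0.06,0.98],[0.02,0.06,0.98],[0.02,0.05,0.98],[0.02,0.05,0.98]], "angular": [[0,0,0],[0,0,0],[0,0,0],[0,0,0],[0,0,0],[0,0,0],[0,0,0],[0,0,0],[0,0,0],[0,0,0]], "claw": [0,0,0,0,0,0,0,0,0,0]}}

```text
clock: 32.65
position: [0.5182, -0.2808, 0.0641]
ee_rot: [-3.045, 0.449, 0.397]
force: [1.1, 0.9, -2.1]
width: 0.163
gripper_force: 59.9
```

{"fn": "arm_command", "kwargs": {"dp": [[0.08,-0.06,0.53],[0.08,-0.06,0.53],[0.08,-0.06,0.53],[0.08,-0.06,0.53],[0,0,0],[0,0,0]], "angular": [[0,0,0],[0,0,0],[0,0,0],[0,0,0],[0,0,0],[0,0,0]], "claw": [0,0,0,0,0,0]}}

```text
clock: 33.25
position: [0.5151, -0.273, 0.0115]
ee_rot: [-3.045, 0.448, 0.398]
force: [-0.2, -0.1, -1.1]
width: 0.164
gripper_force: 59.9
```

{"fn": "arm_command", "kwargs": {"dp": [[0.01,0,0.04],[0.01,0,0.04],[0.01,0,0.04],[0,0,0],[0,0,0]], "angular": [[0,0,0],[0,0,0],[0,0,0],[0,0,0],[0,0,0]], "claw": [0,0,0,0,0]}}

```text
clock: 33.75
position: [0.5149, -0.2731, 0.0085]
ee_rot: [-3.045, 0.449, 0.397]
force: [0.3, -0.9, -0.4]
width: 0.167
gripper_force: 59.9
```

{"fn": "arm_command", "kwargs": {"dp": [[0.01,0,0.04],[0.01,0,0.03],[0,0,0],[0,0,0]], "angular": [[0,0,0],[0,0,0],[0,0,0],[0,0,0]], "claw": [0,0,0,0]}}

```text
clock: 34.15
position: [0.5149, -0.273, 0.0065]
ee_rot: [-3.044, 0.449, 0.398]
force: [-0.3, 0.4, -1.2]
width: 0.166
gripper_force: 59.9
```

{"fn": "arm_command", "kwargs": {"dp": [[0,0,0],[0,0,0],[0,0,0],[0,0,0],[0,0,0],[0,0,0]], "angular": [[0,0,0],[0,0,0],[0,0,0],[0,0,0],[0,0,0],[0,0,0]], "claw": [0.3,0.4,0.5,0.5,0.5,0.5]}}

```text
clock: 34.75
position: [0.5149, -0.273, 0.0066]
ee_rot: [-3.045, 0.449, 0.398]
force: [-0.8, -0.9, -0.1]
width: 0.5
gripper_force: 0.0
```

{"fn": "arm_command", "kwargs": {"dp": [[0,0,-0.3],[0,0,-0.6],[0,0,-0.8],[0,0,-0.8],[0,0,-0.8],[0,0,-0.8],[0,0,-0.8],[0,0,-0.8],[0,0,-0.8]], "angular": [[0,0,0],[0,0,0],[0,0,0],[0,0,0],[0,0,0],[0,0,0],[0,0,0],[0,0,0],[0,0,0]], "claw": [0.5,0.5,0.5,0.5,0.5,0.5,0.5,0.5,0.5]}}

```text
clock: 35.65
position: [0.5551, -0.2852, 0.165]
ee_rot: [-3.045, 0.449, 0.397]
force: [0.2, 0.4, -1.4]
width: 0.5
gripper_force: 0.0
```

```bash
python3 - <<'E'
from h import *
from cell import arm
s,p,R=now(arm);print(s['clock'],p,s['force'].round(1),s['width'])
w=grab(arm,'wrist');t=grab(arm,'top');b=grab(arm,'side')
c=[cv2.resize(w['frame'],(400,300)),cv2.resize(b['frame'][150:240,160:280],(400,300),interpolation=cv2.INTER_CUBIC)]
cv2.imwrite('pics/end.png',np.hstack(c)[:,:,::-1])
f=w['frame'];hsv=cv2.cvtColor(f,cv2.COLOR_RGB2HSV).astype(int)
h=((hsv[...,0]<15)|(hsv[...,0]>170))&(hsv[...,1]>110)&(hsv[...,2]<140);h[:, :200]=0;h[:,310:]=0;h[240:]=0
v,u=np.nonzero(h);Q=deproj(w,np.c_[u,v]);print(len(Q),Q.mean(0).round(4),np.percentile(Q[:,2],[5,50,95]).round(4),Q.min(0).round(3),Q.max(0).round(3))
E
```

```text
35.65 [ 0.55508761 -0.28524048  0.16503897] [ 0.2  0.4 -1.4] 0.5002181841797794
1 [ 0.4934 -0.2724  0.0134] [0.0134 0.0134 0.0134] [ 0.493 -0.272  0.013] [ 0.493 -0.272  0.013]
```

View pics/end.png

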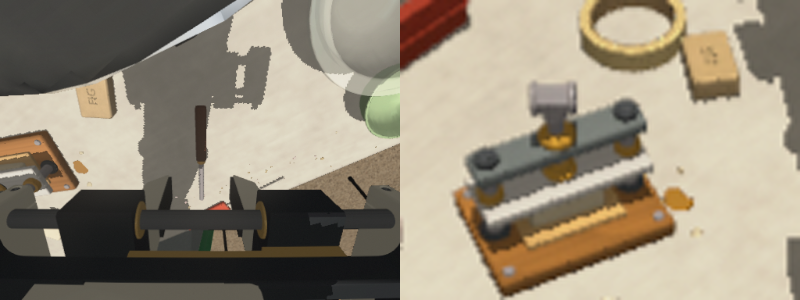

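The final picture shows the rod flat on the table, handle from (201,107) to (201,160) and shank to (201,198), well clear of the press. The hand is clear too. Handing in.

```bash
python3 -c "
from cell import arm
print(arm.sign_off())"
```

```text
the job is handed in; nothing more can be done
None
```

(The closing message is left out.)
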